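Put the shoe brush back in the lower tier of the shoe-care case

ROBOT

A 6-joint arm with a two-finger parallel gripper is mounted at the origin on the work surface. World frame = base frame: x ahead of the robot, y to its left, z up, the work surface at z = 0. Lengths are in m, angles in rad, forces in N, time in s.
With the tool pointing down it reaches from about 0.25 to 0.725 m from the base axis. Payload 4 kg.
Tool frame: the origin (TCP) lies on the centre line of the jaws, within the pads' length; the fingertips stand 11 mm ahead of it and the grasp point (between the pads) lies 8 mm behind it; z points along the fingers, x is the direction in which the jaws open and shut, and the axes are right-handed (so a half turn about z gives the same grasp; the last joint's range is limited). The gripper opens to 85 mm and grips with 20 to 120 N. Pads are 22 mm wide; open, the fingers measure 114 mm over their backs; the gripper's body (76 mm by 85 mm) begins 54 mm behind the grasp point. The pads swing forward as they close: fully open they stand 13 mm farther back than shut.
Start: joints at [1.135, 0.241, 0.005, 1.335, 0, 1.571], TCP at [0.211, 0.453, 0.242] pointing down, gripper open.
Joint ranges: [-2.72, 2.72], [-1.05, 1.87], [-1.09, 1.28], [-1.99, 2.15], [-1.42, 1.44], [-3.14, 3.14]. Speed limits (rad/s): [2.79, 2.79, 3.14, 3.14, 3.14, 3.14].

INTERFACE

Orientations are given as a unit quaternion [x, y, z, w].
In Python, from workcell import bot, viewer, order gives the robot as it stands. The module is installed in compiled form; this text tells all that it offers.
- The arm moves only by the tool send_rows, never from a script. Its argument "increments" is a list that holds one entry, the list of rows, each a list of 4 numbers: the shift along the tool's x, y, z in m, then the turn about the tool's z in degrees. A call has exactly 8 rows; each row shifts and turns the pose as measured when the row begins, along the tool's axes as they then stand; what a row does not reach is not made up. A row lasts 1/10 s, in which the tool goes at most 50 mm and 8.59 degrees, less where a joint would pass 70% of its speed; a pose out of reach is approached as far as the arm can. A call is refused whole if a number of a shift passes 0.05 or a number of a turn 8.59, either way. A call with a gripper value outside its range is refused whole. "hand" is the closure, from -1 (fully open) to 1 (shut), so that 0 is half open, set as the call begins (left out, the last holds). The fingers move at their own pace and stop on an object; the grip force is fixed at half the most. Time passes only in rows, so rows that do not move let the fingers close, or fill a call up. It gives the time, the measured TCP pose, the force and the opening at its end, in the units of the state.
- bot.get_obs(): the state, without advancing time (a new reading comes with each control period).
- viewer.camera(name): name is "side" or "top" or "wrist"; returns a dict with "image" (384x512x3 uint8, red, green, blue), "range_z" (384x512 float32, m along the optical axis (not along the pixel's ray), 0 where there is no reading), "camera_matrix" (3x3 intrinsics, pixels), "eye" and "rotation" of the camera in the world. Camera axes: x right, y down, z forward; pixel columns grow to the right and rows downward; lengths in m; the calibration is good to about 2 mm. A picture is of the moment at which its call begins.
- order.job_done(): hands the job in, once; it reports no verdict.
The state is a dict: "clock": time; "joint_pos": joint angles; "joint_vel": joint speeds; "tau": joint torques, N m; "eef_pos": TCP position; "tool_rot": TCP orientation; "ft_force": force on the tool from outside, world axes, zero at the start; "ft_torque": the same for the moment, N m; "grip_width": finger opening in m.
Only numpy, scipy, OpenCV 4.12 (cv2) and the standard library are available. Lean on these libraries where they do the work, as an engineer would, in place of code of your own. Each camera call takes 0.05 s, during which the arm holds its last target.

TASK

Lift the orange-framed divider flap of the shoe-care case right up until it leans back and stays open, and lay the wooden shoe brush, bristles down, fully home in its own empty foam bay in the lower tier without dropping it in. Then lower the flap by hand, without letting it fall, until it is fully shut over the brush. Leave everything else where it is.

Things in the scene. Friction and masses are not known exactly. Their poses are not given: they have to be found in the camera images.
- case: grey open shoe-care case fixed to the bench; tray 214 mm (its x) by 266 mm (its y), walls 4 mm, rim 78 mm above the bench, inner floor 4 mm up. Origin: centre of the underside. Its -x side faces the robot; the flap's hinge runs along its +x side. Its lid lies open beyond that, sloping from the rim to the bench 330 mm from the origin, and plays no part
- flap (a joint): angle of the divider flap in rad: 0 shut (level), growing as it is lifted about the case's +y axis, 1.9 at its open stop. Plain hinge with slight friction, flap about 0.22 kg, lifted with about 1.5 N at its bar; past upright (1.57) it leans back and stays, below about 1.4 it falls shut if let go
- flap_hinge (a point): middle of the flap's hinge line, which runs along the case's y axis, 96 mm to +x of the case's origin and 72 mm above the bench
- flap_bar (a point): middle of the flap's free edge: a round orange bar 12 mm thick, 224 mm long, parallel to the hinge, 165 mm from it; 72 mm above the bench when shut. Between bar and clear panel (3 mm thick) is an open slot 39 mm wide, between bar and front wall a gap of 28 mm; things below reach 47 mm above the bench. Site axes turn with the flap, x points to the hinge; side rails 10 mm square
- brush_mid (a point): centre (half-way up) of the loose shoe brush, 142 mm long (its x), 46 mm wide (its y), 40 mm high (its z, up), about 0.16 kg: a wooden back 18 mm thick on top of a pale bristle block 130 by 38 by 22 mm. It lies bristles down on the bench; either way round is the same
- bay_floor (a point): middle of the floor of the brush's bay: the empty one of three foam inserts side by side (75 mm apart along the case's y) under the flap. Cut-out 140 mm (its x, along the case's x) by 48 mm (its y), 10 mm deep, 5 mm of play each way round the bristle block; floor 7 mm, foam top 17 mm above the bench. Seated, the brush's centre is 20 mm above this point
- flask: amber flat flask, 125 by 46 by 32 mm, lying in its own bay in the case. Origin: underside. To be left alone
- paint: blue paint bottle, 38 mm diameter, 138 mm long, lying in its own bay in the case. Origin: underside. To be left alone
- tape: roll of masking tape, 92 mm diameter, 36 mm high, flat on the bench. Origin: underside. To be left alone
- red_paint: red paint bottle, 42 mm diameter, 125 mm high, upright on the bench. Origin: underside. To be left alone
- white_paint: white paint bottle, 42 mm diameter, 125 mm high, upright on the bench. Origin: underside. To be left alone
Things that resemble listed ones, but are neither listed nor needed, are in the scene too. What is shaped like the part that bears brush_mid but black or yellow is not meant.

How it is judged:
On the way, in this order (a step that is already met when the one before it is completed fails the run):
1. the divider flap is raised until it leans back (beyond 1.6 rad) (value of joint flap above 1.6 rad), for 0.2 s.
2. the brush sits let go in its bay, the flap still open (beyond 1.5 rad) (value of joint flap above 1.5 rad and horizontal distance between brush_mid and bay_floor below 0.012 m and z of brush_mid in the frame of bay_floor below 0.024 m and angle between brush_mid's own z axis and vertical below 0.12 rad and contact force between the fingers and brush below 0.1 N), for 0.2 s.
At the end, for the whole second after the job is handed in: The brush lies bristles down and at rest in its foam bay, within 12 mm of the bay's middle and 0.2 rad of its line, pressed home to within 4 mm of the bay's floor and level within 0.12 rad; the flap is shut to within 0.04 rad (value of joint flap below 0.04 rad and horizontal distance between brush_mid and bay_floor below 0.012 m and z of brush_mid in the frame of bay_floor below 0.024 m and angle between the x axis of brush_mid and the x axis of bay_floor, either way round below 0.2 rad and angle between brush_mid's own z axis and vertical below 0.12 rad and linear speed of brush below 0.02 m/s); the robot touches nothing.
It fails at once if the flap falls or is slammed: it comes down faster than 3 rad/s (velocity of joint flap below -3 rad/s).
It fails at once if the brush is dropped into the case: it moves faster than 0.6 m/s within 100 mm of its bay's middle, untouched by the fingers (horizontal distance between brush_mid and bay_floor below 0.1 m and linear speed of brush above 0.6 m/s and contact force between the fingers and brush below 0.01 N).
It fails at once if the flask or the blue paint bottle in the case is shifted by more than 20 mm (distance of any of flask, paint from where it was at the start of the episode above 0.02 m).
It fails at once if the tape or a paint bottle on the bench is shifted by more than 30 mm (distance of any of tape, red_paint, white_paint from where it was at the start of the episode above 0.03 m).
It also fails if it takes over 72 s, if anything falls off the work surface, if the arm or the gripper's body presses on something with over 40 N, if the wrist force passes 120 N, or if a joint passes its speed limit or range.

## Working session

There is one attempt and no reset: what is moved stays moved. The work goes in short steps, Python scripts to look and compute and a tool call to move; the robot and the scene stay as the last step left them, time stands still between calls to the robot, and variables do not carry over. Pictures are saved under pics/ and viewed, and the job is handed in when it is done.

Besides the shell and the picture viewer there is one more tool, called after "Call:" in YAML: its name, and indented under it one key for each argument. send_rows: Moves the arm, as the interface text tells. Its arguments: {"type":"object","properties":{"increments":{"type":"array","items":{"type":"array","items":{"type":"array","items":{"type":"number"}}}},"hand":{"type":"number"}},"required":["increments"]}

```bash
mkdir -p pics
cat > h.py <<'E'
from workcell import bot, viewer, order
import numpy as np, cv2
def snap(name,tag):
    c=viewer.camera(name)
    cv2.imwrite(f'pics/{tag}.png',cv2.cvtColor(c['image'],cv2.COLOR_RGB2BGR))
    np.savez(f'/tmp/{tag}.npz',**{k:v for k,v in c.items()})
    return c
def cloud(c):
    K=np.array(c['camera_matrix']);d=np.array(c['range_z']);R=np.array(c['rotation'])
    if R.size==4:
        from scipy.spatial.transform import Rotation as Ro
        R=Ro.from_quat(R).as_matrix()
    v,u=np.mgrid[:d.shape[0],:d.shape[1]]
    p=np.stack([(u-K[0,2])/K[0,0]*d,(v-K[1,2])/K[1,1]*d,d],-1)
    return p@R.T+np.array(c['eye'])
E
python3 - <<'E'
from h import *
print(bot.get_obs())
for n in ['top','side','wrist']:
    c=snap(n,n+'0'); print(n,c['eye'],c['rotation'])
E
```

```text
{'clock': 0.0, 'joint_pos': array([ 1.13501134e+00,  2.41394546e-01,  3.71137161e-03,  1.33519812e+00,
       -1.40893718e-05,  1.57079321e+00]), 'joint_vel': array([ 0.00035569, -0.00044172,  0.002106  ,  0.00067039, -0.00080011,
        0.00062566]), 'tau': array([-1.25693066e-03, -3.72315288e+01,  2.52409405e+01,  1.70895708e-02,
       -2.64755972e-04,  9.74705074e-06]), 'eef_pos': array([0.21080527, 0.45271036, 0.24141723]), 'tool_rot': array([ 8.43243075e-01,  5.37531423e-01, -8.75284671e-04,  5.66306976e-04]), 'ft_force': array([0.70546088, 0.44861756, 0.1013105 ]), 'ft_torque': array([-0.01156176, -0.0248928 , -0.00447612]), 'grip_width': 0.08538135438211547}
top [ 0.36576851 -0.12530936  1.17075968] [ 0.71532547 -0.69676474  0.04452377 -0.02908629]
side [0.3833564  0.73081838 0.6834395 ] [-0.05076803  0.88489414 -0.46220631  0.02739164]
wrist [0.14634802 0.4834083  0.3734921 ] [0.83468309 0.53214274 0.07565633 0.12001819]
```

View pics/top0.png

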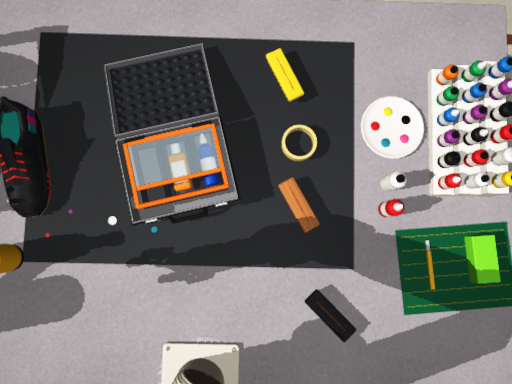

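View pics/side0.png

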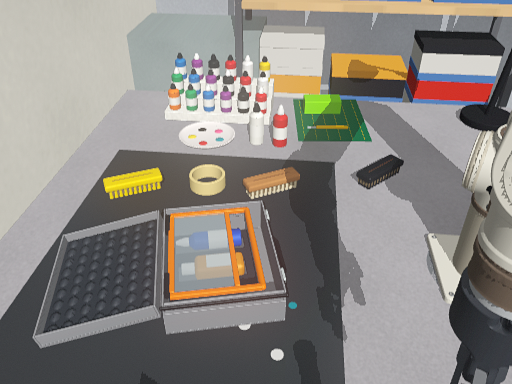

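View pics/wrist0.png

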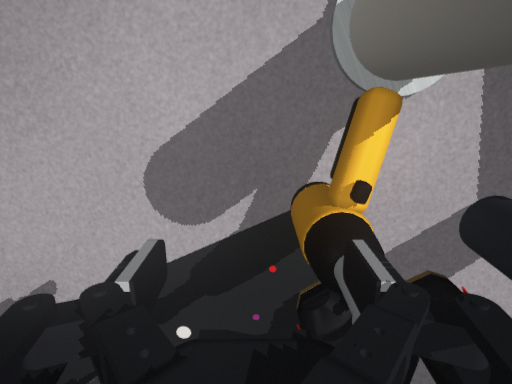

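Run:
```python
from h import *
for n in ['top','side']:
    c=dict(np.load(f'/tmp/{n}0.npz')); P=cloud(c); im=c['image']
    print(n,c['camera_matrix'])
    hsv=cv2.cvtColor(im,cv2.COLOR_RGB2HSV)
    print('brush px hsv',hsv[205,298] if n=='top' else hsv[180,268], 'orange',hsv[196,180] if n=='top' else hsv[212,210])
    v,u=np.mgrid[:384,:512]
    if n=='top':
        pts=[(298,205),(299,142),(285,75),(393,181),(391,208),(180,196),(123,140),(214,122),(228,182),(133,207),(150,165),(177,165),(208,155),(108,62),(202,48),(116,135),(133,222),(238,202)]
    else: pts=[(268,180),(208,180),(240,260),(257,240),(200,300),(170,215),(220,268)]
    for p in pts: print(p,P[p[1],p[0]].round(4))
```

```text
top [[442.89235764   0.         263.2154806 ]
 [  0.         442.89235764 189.85787008]
 [  0.           0.           1.        ]]
brush px hsv [ 13 171 213] orange [ 14 220 251]
(298, 205) [ 0.4476 -0.2384  0.0423]
(299, 142) [ 0.6202 -0.2423  0.0022]
(285, 75) [ 0.7899 -0.1983  0.0426]
(393, 181) [ 0.5094 -0.4669  0.0944]
(391, 208) [ 0.4424 -0.461   0.0964]
(180, 196) [0.4593 0.0568 0.0798]
(123, 140) [0.5981 0.2083 0.0663]
(214, 122) [ 0.6579 -0.0162  0.0415]
(228, 182) [ 0.4978 -0.0598  0.0757]
(133, 207) [0.43   0.1745 0.0643]
(150, 165) [0.5355 0.1361 0.0718]
(177, 165) [0.537  0.0685 0.0748]
(208, 155) [ 0.5648 -0.0073  0.0732]
(108, 62) [0.8257 0.2808 0.0012]
(202, 48) [0.8595 0.0236 0.035 ]
(116, 135) [0.607  0.2218 0.0813]
(133, 222) [0.3925 0.1683 0.0795]
(238, 202) [ 0.4541 -0.0835  0.0028]
side [[465.3208137    0.         253.52616275]
 [  0.         465.3208137  187.065494  ]
 [  0.           0.           1.        ]]
brush px hsv [ 15 136 199] orange [ 15 204 249]
(268, 180) [ 0.4589 -0.2231  0.0392]
(208, 180) [ 0.6196 -0.261   0.0016]
(240, 260) [0.4888 0.0632 0.0371]
(257, 240) [ 0.4659 -0.0379  0.0036]
(200, 300) [0.5359 0.2087 0.078 ]
(170, 215) [ 0.6482 -0.0156  0.0747]
(220, 268) [0.5165 0.1254 0.0732]
```

Run:
```python
import cv2
im=cv2.imread('pics/top0.png')
cv2.imwrite('pics/topz.png',cv2.resize(im[30:240,90:340],None,fx=3,fy=2.8,interpolation=cv2.INTER_CUBIC)[:590,:760])
```

```text
(no output)
```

View pics/topz.png

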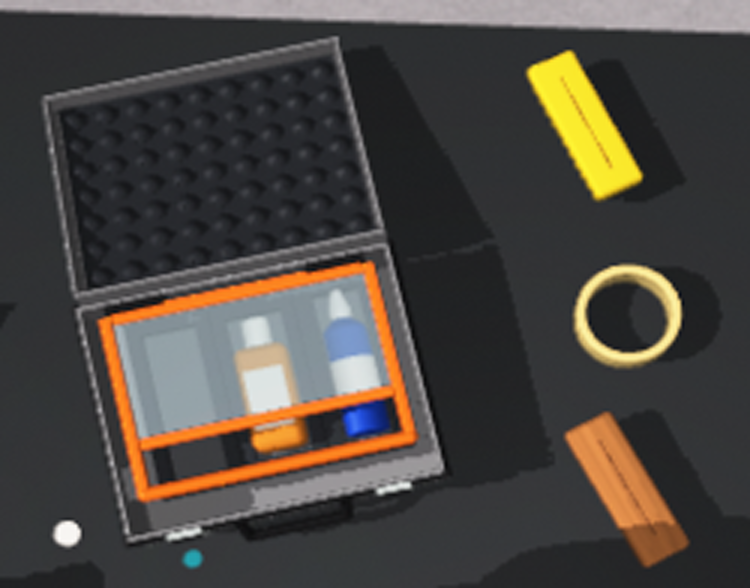

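Run:
```python
from h import *
def rect(P2):
    (c,s,a)=cv2.minAreaRect(P2.astype(np.float32)*1000); return np.round(c,1),np.round(s,1),round(a,2),cv2.boxPoints((c,s,a)).round(1).tolist()
for n in ['top','side']:
    c=dict(np.load(f'/tmp/{n}0.npz')); P=cloud(c); im=c['image']
    hsv=cv2.cvtColor(im,cv2.COLOR_RGB2HSV).astype(int)
    X,Y,Z=P[...,0],P[...,1],P[...,2]
    m=(hsv[...,0]>=8)&(hsv[...,0]<=18)&(hsv[...,1]>180)&(Z>0.06)&(Z<.09)&(X>.35)&(X<.75)&(Y>-.12)&(Y<.3)
    print(n,'flap',m.sum(),rect(P[m][:,:2]), np.median(Z[m]))
    m=(Z>0.072)&(Z<.086)&(X>.35)&(X<.68)&(Y>-.12)&(Y<.3)&(hsv[...,1]<80)
    print(n,'rim',m.sum(),rect(P[m][:,:2]))
    m=(hsv[...,0]>=6)&(hsv[...,0]<=20)&(hsv[...,1]>100)&(Z>0.025)&(Z<.05)&(X>.35)&(X<.55)&(Y>-.32)&(Y<-.15)
    print(n,'brush',m.sum(),rect(P[m][:,:2]),np.median(Z[m]))
    # pixel-ray approach: brush top plane z=0.040
    def ray(mask,z):
        K=c['camera_matrix'];from scipy.spatial.transform import Rotation as Ro
        v,u=np.nonzero(mask);d=np.stack([(u-K[0,2])/K[0,0],(v-K[1,2])/K[1,1],np.ones(len(u))],-1)@Ro.from_quat(c['rotation']).as_matrix().T
        t=(z-c['eye'][2])/d[:,2];return (c['eye']+d*t[:,None])[:,:2]
    if n=='top':
        print('ray brush',rect(ray(m,.040)))
        m=(hsv[...,0]>=8)&(hsv[...,0]<=18)&(hsv[...,1]>180)&(Z>0.06)&(Z<.09)&(X>.35)&(X<.75)&(Y>-.12)&(Y<.3)
        print('ray flap',rect(ray(m,.076)))
```

```text
top flap 1555 (array([538.2,  73.7]), array([172.5, 235.7]), 14.69, [[424.8999938964844, 165.8000030517578], [484.6000061035156, -62.099998474121094], [651.5, -18.399999618530273], [591.7000122070312, 209.60000610351562]]) 0.07703591156671519
top rim 4124 (array([541. ,  72.4]), array([256.4, 273.7]), 14.76, [[382.20001220703125, 172.0], [452.0, -92.5999984741211], [699.9000244140625, -27.299999237060547], [630.0999755859375, 237.39999389648438]])
top brush 978 (array([ 450.9, -240.5]), array([141.7,  46. ]), 30.62, [[378.20001220703125, -256.8999938964844], [401.6000061035156, -296.3999938964844], [523.5999755859375, -224.1999969482422], [500.20001220703125, -184.6999969482422]]) 0.04043036156882751
ray brush (array([ 450.6, -240. ]), array([141.3,  45.9]), 30.59, [[378.1000061035156, -256.20001220703125], [401.3999938964844, -295.70001220703125], [523.0, -223.8000030517578], [499.70001220703125, -184.3000030517578]])
ray flap (array([537.9,  72.8]), array([171.8, 233.5]), 14.88, [[424.8999938964844, 163.5], [484.8999938964844, -62.099998474121094], [650.9000244140625, -18.0], [590.9000244140625, 207.60000610351562]])
side flap 1983 (array([540.1,  74.2]), array([170.7, 236.3]), 14.8, [[427.5, 166.6999969482422], [487.79998779296875, -61.79999923706055], [652.7999877929688, -18.299999237060547], [592.5, 210.1999969482422]]) 0.07602771609003622
side rim 5234 (array([541.9,  75.3]), array([252.3, 274.2]), 14.43, [[385.6000061035156, 176.6999969482422], [453.8999938964844, -88.9000015258789], [698.2000122070312, -26.0], [629.9000244140625, 239.60000610351562]])
side brush 765 (array([ 452.2, -237.4]), array([141.5,  50.2]), 30.92, [[378.6000061035156, -252.3000030517578], [404.3999938964844, -295.29998779296875], [525.7999877929688, -222.60000610351562], [500.1000061035156, -179.5]]) 0.03857442363063923
```

```bash
cat >> h.py <<'E'
from scipy.spatial.transform import Rotation as Ro
A=np.deg2rad(14.75); EX=np.array([np.cos(A),np.sin(A),0]); EY=np.array([-np.sin(A),np.cos(A),0])
O=np.array([.5285,.0705,0])
def st():
    o=bot.get_obs(); R=Ro.from_quat(o['tool_rot']).as_matrix()
    phi=np.degrees(np.arctan2(R[1,0],R[0,0]))
    print('t',round(o['clock'],2),'pos',o['eef_pos'].round(4),'phi',phi.round(2),'q6',o['joint_pos'][5].round(3),'F',o['ft_force'].round(1),'w',round(o['grip_width'],4)); print('case xyz',((o['eef_pos']-O)@np.stack([EX,EY,[0,0,1]],1)).round(4))
    return o['eef_pos'],phi
def rows(wps,start=None):
    """wps: list of (xyz,phi) per row -> tool-frame rows (tool down: y at phi-90)"""
    p,ph=start or st()
    for q,f in wps:
        d=np.array(q)-p; a=np.deg2rad(ph)
        x=d[0]*np.cos(a)+d[1]*np.sin(a); y=d[0]*np.sin(a)-d[1]*np.cos(a)
        print([round(x,4),round(y,4),round(-d[2],4),round(-(f-ph),2)],end=', '); p,ph=np.array(q),f
    print()
def line(q,f,n,start=None):
    p,ph=start or st()
    rows([(p+(np.array(q)-p)*(i+1)/n,ph+(f-ph)*(i+1)/n) for i in range(n)],(p,ph))
E
python3 - <<'E'
from h import *
bar=O-.069*EX; print(bar)
line([bar[0]+.003,bar[1]+.001,.15],14.75,12)
E
```

```text
[0.46177383 0.05293247 0.        ]
t 0.15 pos [0.2109 0.4528 0.2416] phi 65.03 q6 1.571 F [-0.3 -0.3  0.3] w 0.0857
case xyz [-0.2098  0.4506  0.2416]
[np.float64(-0.0212), np.float64(0.0332), np.float64(0.0076), np.float64(4.19)], [np.float64(-0.0187), np.float64(0.0347), np.float64(0.0076), np.float64(4.19)], [np.float64(-0.0161), np.float64(0.0359), np.float64(0.0076), np.float64(4.19)], [np.float64(-0.0135), np.float64(0.037), np.float64(0.0076), np.float64(4.19)], [np.float64(-0.0107), np.float64(0.0379), np.float64(0.0076), np.float64(4.19)], [np.float64(-0.0079), np.float64(0.0386), np.float64(0.0076), np.float64(4.19)], [np.float64(-0.0051), np.float64(0.0391), np.float64(0.0076), np.float64(4.19)], [np.float64(-0.0022), np.float64(0.0393), np.float64(0.0076), np.float64(4.19)], [np.float64(0.0007), np.float64(0.0394), np.float64(0.0076), np.float64(4.19)], [np.float64(0.0035), np.float64(0.0392), np.float64(0.0076), np.float64(4.19)], [np.float64(0.0064), np.float64(0.0389), np.float64(0.0076), np.float64(4.19)], [np.float64(0.0092), np.float64(0.0383), np.float64(0.0076), np.float64(4.19)],
```

Call:
send_rows:
  increments:
    - [[-0.021,0.033,0,4.2],[-0.019,0.035,0,4.2],[-0.016,0.036,0,4.2],[-0.0135,0.037,0,4.2],[-0.011,0.038,0,4.2],[-0.008,0.0385,0,4.2],[-0.005,0.039,0,4.2],[-0.002,0.039,0,4.2]]
  hand: 0.4

```text
clock: 0.95
eef_pos: [0.3805, 0.1801, 0.2389]
tool_rot: [0.964, 0.265, -0.002, 0.001]
ft_force: [0.7, 0.2, -0.9]
grip_width: 0.0255
```

```bash
sed -i 's/print(\[round(x,4),round(y,4),round(-d\[2\],4),round(-(f-ph),2)\]/print([float(round(k,4)) for k in (x,y,-d[2],-(f-ph))]/' h.py
python3 - <<'E'
from h import *
bar=O-.066*EX
line([bar[0],bar[1],.15],14.75,8)
E
```

```text
t 0.95 pos [0.3805 0.1801 0.2389] phi 30.78 q6 1.477 F [ 0.7  0.2 -0.9] w 0.0255
case xyz [-0.1153  0.1437  0.2389]
[0.001, 0.019, 0.0111, 2.0032], [0.0016, 0.0189, 0.0111, 2.0032], [0.0023, 0.0188, 0.0111, 2.0032], [0.0029, 0.0188, 0.0111, 2.0032], [0.0036, 0.0186, 0.0111, 2.0032], [0.0042, 0.0185, 0.0111, 2.0032], [0.0049, 0.0183, 0.0111, 2.0032], [0.0055, 0.0182, 0.0111, 2.0032],
```

Call:
send_rows:
  increments:
    - [[0.001,0.0195,0.011,2.1],[0.002,0.0195,0.011,2.1],[0.0025,0.0195,0.011,2.1],[0.003,0.019,0.011,2.1],[0.004,0.019,0.011,2.1],[0.0045,0.019,0.011,2.1],[0.005,0.0185,0.011,2.1],[0.0055,0.018,0.011,2.1]]

```text
clock: 1.75
eef_pos: [0.4689, 0.0411, 0.1481]
tool_rot: [0.994, 0.112, -0.001, 0.001]
ft_force: [-0.1, 0.1, -0.6]
grip_width: 0.0256
```

Run:
```python
from h import *
bar=O-.066*EX
line([bar[0],bar[1],.07],14.75,8)
snap('wrist','w1')
snap('side','s1')
```

```text
t 1.75 pos [0.4689 0.0411 0.1481] phi 12.83 q6 1.436 F [-0.1  0.1 -0.6] w 0.0256
case xyz [-0.0651 -0.0133  0.1481]
[-0.0002, -0.0017, 0.0098, -0.2401], [-0.0002, -0.0017, 0.0098, -0.2401], [-0.0001, -0.0017, 0.0098, -0.2401], [-0.0001, -0.0017, 0.0098, -0.2401], [-0.0001, -0.0017, 0.0098, -0.2401], [-0.0001, -0.0017, 0.0098, -0.2401], [-0.0001, -0.0017, 0.0098, -0.2401], [-0.0001, -0.0017, 0.0098, -0.2401],
```

View pics/w1.png

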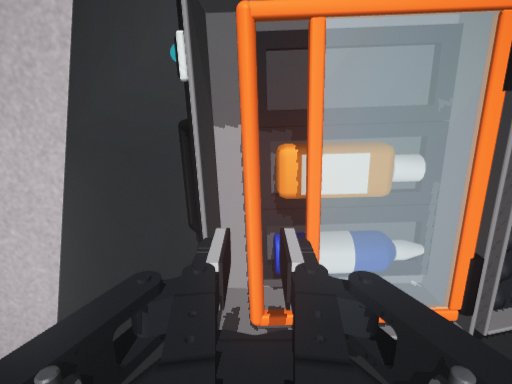

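View pics/s1.png

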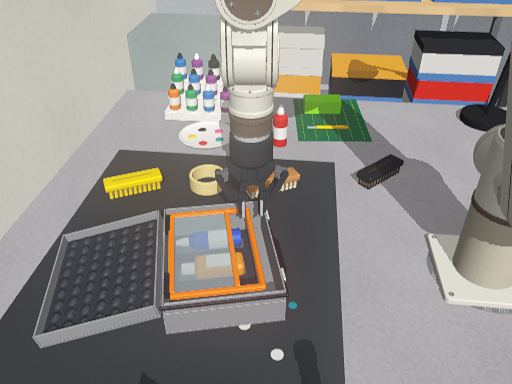

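Run:
```python
from h import *
c=dict(np.load('/tmp/w1.npz')); P=cloud(c); im=c['image']
C=(P-O)@np.stack([EX,EY,[0,0,1]],1)
for v in (60,120,180,220):
    r=im[v].astype(int); m=np.nonzero((r[:,0]>200)&(r[:,2]<60)&(r[:,1]<120))[0]
    m=m[m<275]; print(v,m.min(),m.max(),C[v,m].mean(0).round(4),C[v,m[len(m)//2]].round(4))
for p in [(267,50),(433,46),(433,108),(267,110),(300,80),(400,80),(205,200),(215,30)]: print(p,C[p[1],p[0]].round(4))
```

```text
60 239 254 [-0.0663  0.0831  0.0771] [-0.0641  0.083   0.0778]
120 242 256 [-0.0658  0.0465  0.077 ] [-0.0635  0.0465  0.0785]
180 244 258 [-0.0666  0.0054  0.076 ] [-0.0642  0.0054  0.0764]
220 246 259 [-0.066  -0.0245  0.0769] [-0.0637 -0.0243  0.0775]
(267, 50) [-0.0513  0.0983  0.0101]
(433, 46) [0.0501 0.0877 0.0737]
(433, 108) [0.055  0.05   0.0739]
(267, 110) [-0.0523  0.0504  0.0071]
(300, 80) [-0.0235  0.0742  0.0072]
(400, 80) [0.032  0.0683 0.0728]
(205, 200) [-0.1007 -0.0088  0.0745]
(215, 30) [-0.0936  0.1154  0.0059]
```

Call:
send_rows:
  increments:
    - [[0,-0.001,0.01,-0.25],[0,-0.001,0.01,-0.25],[0,-0.001,0.01,-0.25],[0,-0.001,0.01,-0.25],[0,-0.001,0.01,-0.25],[0,-0.001,0.01,-0.25],[0,-0.001,0.01,-0.25],[0,-0.001,0.008,-0.25]]

```text
clock: 2.65
eef_pos: [0.4648, 0.0513, 0.0638]
tool_rot: [0.991, 0.133, -0.002, 0.001]
ft_force: [0.1, -0.6, -0.3]
grip_width: 0.0255
```

Run:
```python
from h import *
st();snap('wrist','w2')
```

```text
t 2.65 pos [0.4648 0.0513 0.0638] phi 15.24 q6 1.416 F [ 0.1 -0.6 -0.3] w 0.0255
case xyz [-0.0665 -0.0023  0.0638]
```

View pics/w2.png

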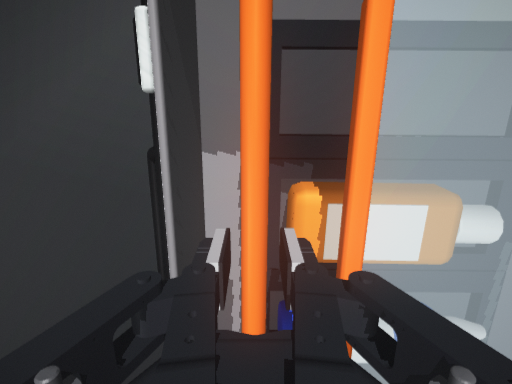

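Call:
send_rows:
  increments:
    - [[0,0,0,0],[0,0,0,0],[0,0,0,0],[0,0,0,0],[0,0,0,0],[0,0,0,0],[0,0,0,0],[0,0,0,0]]
  hand: 1

```text
clock: 3.5
eef_pos: [0.4643, 0.0515, 0.0628]
tool_rot: [0.991, 0.132, -0.003, 0.0]
ft_force: [0.2, 0.7, -2.3]
grip_width: 0.0102
```

Run:
```python
from h import *
p,ph=st()
# arc from bar angle 0, hinge at +165 along EX
H=p+.165*EX
th=np.linspace(0,1.80,25)[1:]
R=.165
w=[(H+R*(-np.cos(t)*EX)+np.array([0,0,R*np.sin(t)]),ph) for t in th]
rows(w,(p,ph))
```

```text
t 3.5 pos [0.4643 0.0515 0.0628] phi 15.21 q6 1.416 F [ 0.2  0.7 -2.3] w 0.0102
case xyz [-0.067  -0.002   0.0628]
[0.0005, 0.0, -0.0124, -0.0], [0.0014, 0.0, -0.0123, -0.0], [0.0023, 0.0, -0.0122, -0.0], [0.0032, 0.0, -0.0119, -0.0], [0.0041, 0.0, -0.0117, -0.0], [0.005, 0.0, -0.0113, -0.0], [0.0058, 0.0, -0.0109, -0.0], [0.0066, 0.0001, -0.0105, -0.0], [0.0074, 0.0001, -0.0099, -0.0], [0.0081, 0.0001, -0.0094, -0.0], [0.0088, 0.0001, -0.0087, -0.0], [0.0094, 0.0001, -0.008, -0.0], [0.01, 0.0001, -0.0073, -0.0], [0.0105, 0.0001, -0.0066, -0.0], [0.011, 0.0001, -0.0057, -0.0], [0.0114, 0.0001, -0.0049, -0.0], [0.0117, 0.0001, -0.004, -0.0], [0.012, 0.0001, -0.0032, -0.0], [0.0122, 0.0001, -0.0023, -0.0], [0.0123, 0.0001, -0.0013, -0.0], [0.0124, 0.0001, -0.0004, -0.0], [0.0124, 0.0001, 0.0005, -0.0], [0.0123, 0.0001, 0.0014, -0.0], [0.0121, 0.0001, 0.0024, -0.0],
```

Call:
send_rows:
  increments:
    - [[0.0005,0,-0.0124,0],[0.0014,0,-0.0123,0],[0.0023,0,-0.0122,0],[0.0032,0,-0.012,0],[0.004,0,-0.0117,0],[0.005,0,-0.0113,0],[0.0058,0,-0.011,0],[0.0066,0,-0.0105,0]]

```text
clock: 4.3
eef_pos: [0.4894, 0.0581, 0.1543]
tool_rot: [0.991, 0.132, -0.008, 0.001]
ft_force: [1.6, -0.5, -5.8]
grip_width: 0.0096
```

```bash
cat >> h.py <<'E'
def arc(t1,n,H,R,zoff):
    p,ph=st(); d=p-H; x=d@EX; z=d[2]-zoff
    t0=np.arctan2(z,-x); r0=np.hypot(x,z); print('theta',t0.round(3),'r',r0.round(4))
    ts=t0+(t1-t0)*np.arange(1,n+1)/n
    y=d@EY
    rows([(H+y*EY-R*np.cos(t)*EX+np.array([0,0,R*np.sin(t)+zoff]),ph) for t in ts],(p,ph))
# in measured frame: bar at case x -.067, TCP z .0628 at shut
Hh=O+.098*EX
E
python3 - <<'E'
from h import *
arc(1.8,16,Hh,.165,.0628); snap('side','s3')
E
```

```text
t 4.3 pos [0.4894 0.0581 0.1543] phi 15.17 q6 1.426 F [ 1.6 -0.5 -5.8] w 0.0096
case xyz [-0.0409 -0.002   0.1543]
theta 0.583 r 0.1664
[0.0084, 0.0001, -0.0095, -0.0], [0.0081, 0.0001, -0.0096, -0.0], [0.0088, 0.0001, -0.009, -0.0], [0.0094, 0.0001, -0.0083, -0.0], [0.01, 0.0001, -0.0076, -0.0], [0.0106, 0.0001, -0.0068, -0.0], [0.0111, 0.0001, -0.0059, -0.0], [0.0115, 0.0001, -0.0051, -0.0], [0.0118, 0.0001, -0.0042, -0.0], [0.0121, 0.0001, -0.0033, -0.0], [0.0123, 0.0001, -0.0024, -0.0], [0.0125, 0.0001, -0.0014, -0.0], [0.0125, 0.0001, -0.0005, -0.0], [0.0125, 0.0001, 0.0005, -0.0], [0.0125, 0.0001, 0.0014, -0.0], [0.0123, 0.0001, 0.0024, -0.0],
```

View pics/s3.png

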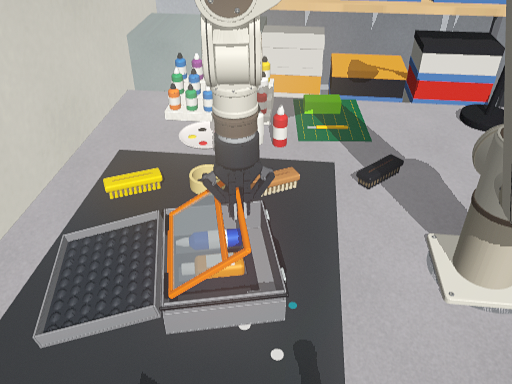

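Flap is rising with the gripper (bar from (235,190) to (250,255)). Continue.

Call:
send_rows:
  increments:
    - [[0.0084,0,-0.0097,0],[0.0082,0,-0.0096,0],[0.0088,0,-0.009,0],[0.0094,0,-0.0083,0],[0.01,0,-0.0076,0],[0.0106,0,-0.0068,0],[0.011,0,-0.006,0],[0.0115,0,-0.005,0]]

```text
clock: 5.15
eef_pos: [0.5474, 0.0734, 0.2127]
tool_rot: [0.991, 0.131, -0.031, 0.005]
ft_force: [-9.0, -1.8, 10.2]
grip_width: 0.0099
```

Run:
```python
from h import *
arc(1.8,8,Hh,.165,.0628)
```

```text
t 5.15 pos [0.5474 0.0734 0.2127] phi 15.07 q6 1.446 F [-9.  -1.8 10.2] w 0.0099
case xyz [ 0.019  -0.002   0.2127]
theta 1.086 r 0.1694
[0.0154, 0.0001, -0.0024, -0.0], [0.0138, 0.0001, -0.0051, -0.0], [0.0142, 0.0001, -0.0038, -0.0], [0.0145, 0.0001, -0.0025, -0.0], [0.0147, 0.0001, -0.0012, -0.0], [0.0147, 0.0001, 0.0001, -0.0], [0.0147, 0.0001, 0.0014, -0.0], [0.0145, 0.0001, 0.0027, -0.0],
```

Call:
send_rows:
  increments:
    - [[0,0,0,0],[0,0,0,0],[0,0,0,0],[0.004,0,-0.002,0],[0.006,0,-0.002,0],[0.01,0,-0.003,0],[0.01,0,-0.003,0],[0.01,0,-0.003,0]]
  hand: 0.55

```text
clock: 5.95
eef_pos: [0.5875, 0.0837, 0.2238]
tool_rot: [0.991, 0.131, -0.031, 0.005]
ft_force: [0.1, -0.5, -0.1]
grip_width: 0.0194
```

Run:
```python
from h import *
arc(1.85,8,Hh,.165,.0628); print(bot.get_obs()['tool_rot']);snap('side','s4')
```

```text
t 5.95 pos [0.5875 0.0837 0.2238] phi 15.06 q6 1.455 F [ 0.1 -0.5 -0.1] w 0.0194
case xyz [ 0.0604 -0.0022  0.2238]
theta 1.341 r 0.1653
[0.0104, 0.0001, -0.0017, -0.0], [0.0104, 0.0001, -0.0014, -0.0], [0.0105, 0.0001, -0.0007, -0.0], [0.0105, 0.0001, -0.0001, -0.0], [0.0105, 0.0001, 0.0006, -0.0], [0.0104, 0.0001, 0.0013, -0.0], [0.0103, 0.0001, 0.0019, -0.0], [0.0102, 0.0001, 0.0026, -0.0], 
[ 0.99087037  0.13099644 -0.03143681  0.00525024]
```

View pics/s4.png

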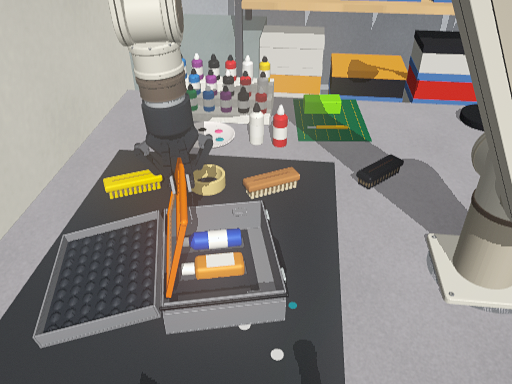

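Call:
send_rows:
  increments:
    - [[0.0105,0,-0.0024,0],[0.0105,0,-0.002,0],[0.0105,0,-0.0014,0],[0.0105,0,-0.0008,0],[0.0105,0,0,0],[0.0105,0,0.0006,0],[0.0105,0,0.0012,0],[0.0105,0,0.002,0]]

```text
clock: 6.8
eef_pos: [0.6761, 0.1073, 0.2207]
tool_rot: [0.991, 0.131, -0.028, 0.005]
ft_force: [0.2, 1.1, -0.6]
grip_width: 0.0192
```

Run:
```python
from h import *
arc(1.85,8,Hh,.165,.0628); print(bot.get_obs()['tool_rot']);snap('side','s5')
```

```text
t 6.8 pos [0.6761 0.1073 0.2207] phi 15.09 q6 1.469 F [ 0.2  1.1 -0.6] w 0.0192
case xyz [ 0.1521 -0.002   0.2207]
theta 1.901 r 0.1669
[-0.0016, -0.0, 0.0015, -0.0], [-0.001, -0.0, -0.0003, -0.0], [-0.001, -0.0, -0.0003, -0.0], [-0.001, -0.0, -0.0003, -0.0], [-0.001, -0.0, -0.0003, -0.0], [-0.001, -0.0, -0.0003, -0.0], [-0.001, -0.0, -0.0003, -0.0], [-0.001, -0.0, -0.0003, -0.0], 
[ 0.99093739  0.131261   -0.02804597  0.00520264]
```

View pics/s5.png

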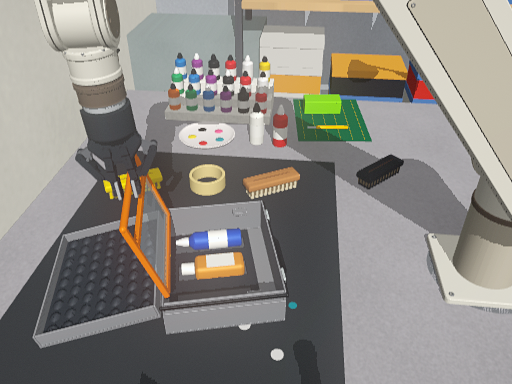

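Call:
send_rows:
  increments:
    - [[0,0,-0.005,0],[0,0,-0.01,0],[0,0,-0.02,0],[0,0,-0.03,0],[-0.02,0,-0.03,0],[-0.045,0,0,0],[-0.045,0,0,0],[-0.045,0,0,0]]

```text
clock: 7.65
eef_pos: [0.5349, 0.0693, 0.3272]
tool_rot: [0.991, 0.132, -0.025, 0.005]
ft_force: [-0.3, -0.3, 0.8]
grip_width: 0.0191
```

Run:
```python
from h import *
st(); print(bot.get_obs()['tool_rot'])
c=snap('top','t5')
```

```text
t 7.65 pos [0.5349 0.0693 0.3272] phi 15.17 q6 1.441 F [-0.3 -0.3  0.8] w 0.0191
case xyz [ 0.0059 -0.0028  0.3272]
[ 0.99092049  0.1319757  -0.02513717  0.00520735]
```

View pics/t5.png

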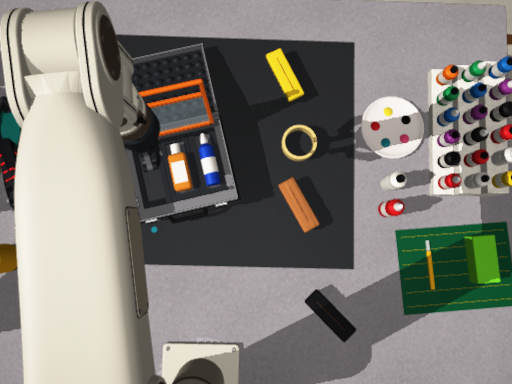

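```bash
cat >> h.py <<'E'
def rows3(wps,start=None):
    "full 3D version using measured orientation"
    o=bot.get_obs(); p=o['eef_pos']; R=Ro.from_quat(o['tool_rot']); ph=st()[1]
    for q,f in wps:
        d=R.inv().apply(np.array(q)-p); t=-(f-ph)
        print([float(round(k,4)) for k in (*d,t)],end=', ')
        R=R*Ro.from_euler('z',t,degrees=True); p=np.array(q); ph=f
    print()
def line3(q,f,n):
    p,ph=st()
    rows3([(p+(np.array(q)-p)*(i+1)/n,ph+(f-ph)*(i+1)/n) for i in range(n)])
E
python3 - <<'E'
from h import *
line3([.451,-.239,.15],120.6,16)
E
```

```text
t 7.7 pos [0.5246 0.0671 0.3266] phi 15.12 q6 1.44 F [-4.  -1.1 -3. ] w 0.0192
case xyz [-0.0046 -0.0023  0.3266]
t 7.7 pos [0.5246 0.0671 0.3266] phi 15.12 q6 1.44 F [-4.  -1.1 -3. ] w 0.0192
case xyz [-0.0046 -0.0023  0.3266]
[-0.0087, 0.0172, 0.0117, -6.5925], [-0.0106, 0.0161, 0.0117, -6.5925], [-0.0124, 0.0148, 0.0117, -6.5925], [-0.014, 0.0133, 0.0117, -6.5925], [-0.0155, 0.0116, 0.0117, -6.5925], [-0.0167, 0.0097, 0.0117, -6.5925], [-0.0177, 0.0077, 0.0117, -6.5925], [-0.0185, 0.0057, 0.0117, -6.5925], [-0.019, 0.0035, 0.0117, -6.5925], [-0.0193, 0.0013, 0.0117, -6.5925], [-0.0193, -0.0009, 0.0117, -6.5925], [-0.0191, -0.0031, 0.0117, -6.5925], [-0.0186, -0.0053, 0.0117, -6.5925], [-0.0178, -0.0074, 0.0117, -6.5925], [-0.0169, -0.0094, 0.0117, -6.5925], [-0.0157, -0.0113, 0.0117, -6.5925],
```

Call:
send_rows:
  increments:
    - [[-0.009,0.017,0.006,-6.8],[-0.011,0.016,0.01,-6.8],[-0.0125,0.015,0.0115,-6.8],[-0.014,0.0135,0.0115,-6.8],[-0.0155,0.0115,0.0115,-6.8],[-0.017,0.01,0.0115,-6.8],[-0.018,0.008,0.0115,-6.8],[-0.0185,0.006,0.0115,-6.8]]
  hand: -0.6

```text
clock: 8.5
eef_pos: [0.4877, -0.092, 0.258]
tool_rot: [0.809, 0.587, -0.023, -0.004]
ft_force: [-0.1, -0.2, 0.1]
grip_width: 0.0684
```

Run:
```python
from h import *
line3([.451,-.239,.15],120.6,8)
```

```text
t 8.5 pos [ 0.4877 -0.092   0.258 ] phi 72.0 q6 0.144 F [-0.1 -0.2  0.1] w 0.0684
case xyz [-0.0808 -0.1468  0.258 ]
t 8.5 pos [ 0.4877 -0.092   0.258 ] phi 72.0 q6 0.144 F [-0.1 -0.2  0.1] w 0.0684
case xyz [-0.0808 -0.1468  0.258 ]
[-0.0185, 0.0018, 0.014, -6.0756], [-0.0185, -0.0002, 0.014, -6.0756], [-0.0184, -0.0021, 0.014, -6.0756], [-0.0181, -0.0041, 0.014, -6.0756], [-0.0176, -0.006, 0.014, -6.0756], [-0.0168, -0.0078, 0.014, -6.0756], [-0.0159, -0.0095, 0.014, -6.0756], [-0.0148, -0.0112, 0.014, -6.0756],
```

Call:
send_rows:
  increments:
    - [[-0.0185,0.002,0.014,-6.1],[-0.0185,0,0.014,-6.1],[-0.0185,-0.002,0.014,-6.1],[-0.018,-0.004,0.014,-6.1],[-0.0175,-0.006,0.014,-6.1],[-0.017,-0.008,0.014,-6.1],[-0.0155,-0.0095,0.014,-6.1],[-0.0145,-0.011,0.014,-6.1]]

```text
clock: 9.3
eef_pos: [0.4558, -0.2471, 0.1584]
tool_rot: [0.479, 0.878, -0.017, -0.005]
ft_force: [0.7, -0.2, -1.0]
grip_width: 0.0683
```

Run:
```python
from h import *
o=bot.get_obs();R=Ro.from_quat(o['tool_rot']).as_matrix();print('zaxis',R[:,2].round(3),'xaxis',R[:,0].round(3))
line3([.451,-.239,.06],120.6,8)
snap('wrist','w6');c=snap('top','t6')
```

```text
zaxis [-0.024 -0.026 -0.999] xaxis [-0.542  0.84  -0.008]
t 9.3 pos [ 0.4558 -0.2471  0.1584] phi 122.81 q6 -1.05 F [ 0.7 -0.2 -1. ] w 0.0683
case xyz [-0.1512 -0.2886  0.1584]
t 9.3 pos [ 0.4558 -0.2471  0.1584] phi 122.81 q6 -1.05 F [ 0.7 -0.2 -1. ] w 0.0683
case xyz [-0.1512 -0.2886  0.1584]
[0.0013, 0.0005, 0.0123, 0.2763], [0.0013, 0.0005, 0.0123, 0.2763], [0.0013, 0.0005, 0.0123, 0.2763], [0.0013, 0.0004, 0.0123, 0.2763], [0.0013, 0.0004, 0.0123, 0.2763], [0.0013, 0.0004, 0.0123, 0.2763], [0.0013, 0.0004, 0.0123, 0.2763], [0.0013, 0.0004, 0.0123, 0.2763],
```

View pics/w6.png

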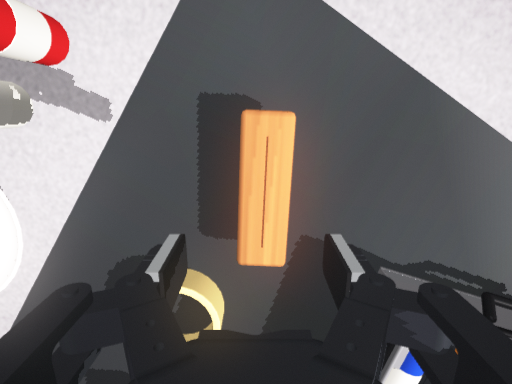

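View pics/t6.png

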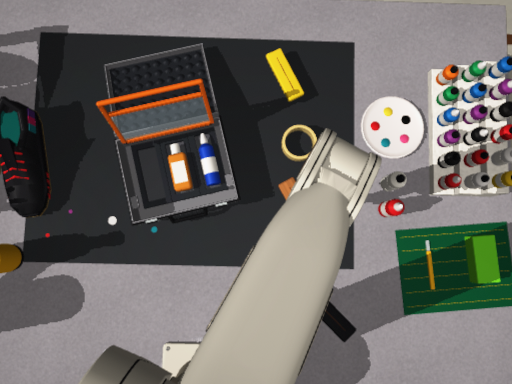

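Run:
```python
from h import *
c=dict(np.load('/tmp/w6.npz')); P=cloud(c); im=c['image']
hsv=cv2.cvtColor(im,cv2.COLOR_RGB2HSV).astype(int)
m=(hsv[...,0]>=6)&(hsv[...,0]<=20)&(hsv[...,1]>100)&(P[...,2]>.025)&(P[...,2]<.055)&(np.hypot(P[...,0]-.451,P[...,1]+.239)<.09)
r=cv2.minAreaRect(P[m][:,:2].astype(np.float32)*1000);print(m.sum(),r,np.median(P[m][:,2]))
for n in ('t6','s5'):
    im=cv2.imread(f'pics/{n}.png')
    a=im[110:230,105:245] if n=='t6' else im[190:330,150:300]
    cv2.imwrite(f'pics/{n}z.png',cv2.convertScaleAbs(cv2.resize(a,None,fx=4,fy=4,interpolation=cv2.INTER_CUBIC),alpha=2))
```

```text
8052 ((453.43109130859375, -239.7742462158203), (140.6864471435547, 46.060264587402344), 30.438474655151367) 0.04029663339632794
```

View pics/t6z.png

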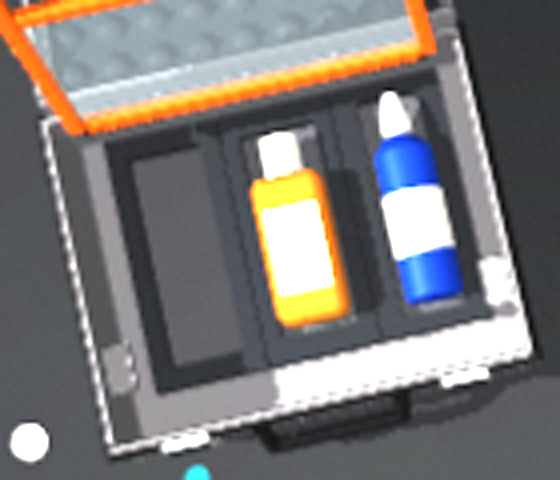

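View pics/s5z.png

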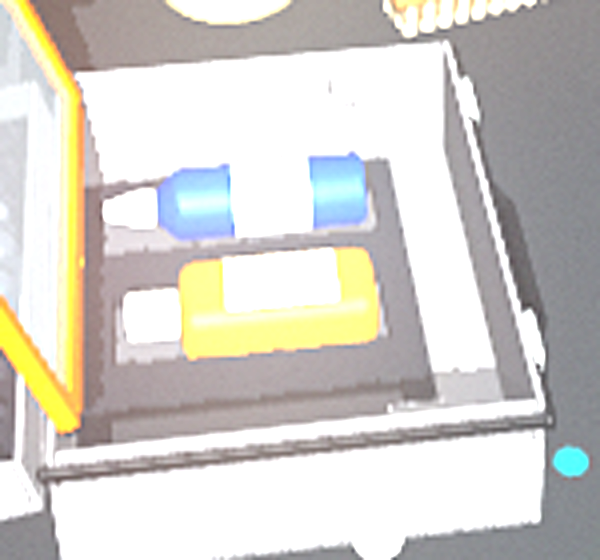

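Run:
```python
from h import *
c=dict(np.load('/tmp/t6.npz'));K=c['camera_matrix'];Rm=Ro.from_quat(c['rotation']).as_matrix()
B=np.stack([EX,EY,[0,0,1]],1)
def ray(u,v,z):
    d=Rm@np.array([(u-K[0,2])/K[0,0],(v-K[1,2])/K[1,1],1]);return c['eye']+d*(z-c['eye'][2])/d[2]
for (u,v),z in [((135,165),.007),((200,147),.007),((170,368),.007),((170,368),.017),((243,352),.017),((200,147),.017)]:
    p=ray(105+(u-1.5)/4,110+(v-1.5)/4,z);print((u,v),z,p.round(4),((p-O)@B).round(4))
P=(cloud(c)-O)@B
# side scan of depth in bay
for v in (150,160,170,180,190,200): print(v,[(u,*(P[v,u,[0,1,2]]*1000).round(0).astype(int).tolist()) for u in range(132,172,4)])
# wrist image 1/2 bay corners
for n,pts in (('w2',[(282,48),(280,132)]),('w1',[(265,48),(267,108)])):
    c2=dict(np.load(f'/tmp/{n}.npz'));Q=(cloud(c2)-O)@B
    for u,v in pts: print(n,u,v,[(uu,*(Q[v,uu]*1000).round(0).astype(int).tolist()) for uu in range(u-12,u+25,6)])
```

```text
(135, 165) 0.007 [0.5825 0.1841 0.007 ] [0.0811 0.0961 0.007 ]
(200, 147) 0.007 [0.5958 0.1419 0.007 ] [0.0833 0.0519 0.007 ]
(170, 368) 0.007 [0.4484 0.154  0.007 ] [-0.0562  0.1012  0.007 ]
(170, 368) 0.017 [0.4477 0.1516 0.017 ] [-0.0575  0.099   0.017 ]
(243, 352) 0.017 [0.4594 0.105  0.017 ] [-0.058  0.051  0.017]
(200, 147) 0.017 [0.5939 0.1396 0.017 ] [0.0808 0.0502 0.017 ]
150 [(132, 86, 111, 13), (136, 83, 100, 16), (140, 82, 91, 7), (144, 80, 81, 8), (148, 77, 71, 9), (152, 75, 61, 8), (156, 70, 49, 18), (160, 68, 38, 18), (164, 65, 28, 19), (168, 67, 20, 3)]
160 [(132, 62, 119, 1), (136, 57, 106, 13), (140, 56, 97, 6), (144, 53, 86, 8), (148, 52, 77, 5), (152, 49, 66, 9), (156, 46, 56, 9), (160, 42, 44, 16), (164, 40, 34, 18), (168, 38, 24, 15)]
170 [(132, 36, 124, 3), (136, 30, 110, 17), (140, 28, 100, 16), (144, 28, 93, 4), (148, 25, 81, 10), (152, 22, 71, 9), (156, 20, 61, 9), (160, 16, 49, 19), (164, 14, 39, 17), (168, 11, 29, 21)]
180 [(132, 8, 127, 10), (136, 7, 119, 4), (140, 2, 105, 18), (144, 2, 98, 3), (148, -1, 87, 8), (152, -3, 77, 8), (156, -6, 66, 11), (160, 
[... 358 characters left out ...]
 7), (152, -56, 86, 17), (156, -59, 76, 19), (160, -61, 65, 19), (164, -63, 56, 17), (168, -65, 46, 15)]
w2 282 48 [(270, -61, 88, 75), (276, -56, 97, 17), (282, -52, 98, 13), (288, -49, 98, 11), (294, -45, 98, 12), (300, -42, 98, 11), (306, -39, 98, 12)]
w2 280 132 [(268, -61, 58, 74), (274, -56, 52, 17), (280, -51, 51, 6), (286, -47, 51, 6), (292, -44, 51, 7), (298, -40, 51, 8), (304, -36, 51, 7)]
w1 265 48 [(253, -63, 90, 77), (259, -58, 99, 18), (265, -53, 99, 17), (271, -48, 99, 16), (277, -44, 98, 18), (283, -39, 98, 18), (289, -34, 98, 16)]
w1 267 108 [(255, -63, 54, 76), (261, -58, 52, 17), (267, -52, 52, 8), (273, -47, 52, 8), (279, -42, 52, 8), (285, -37, 52, 8), (291, -31, 51, 8)]
```

Run:
```python
from h import *
line3([.452,-.2397,.06],120.5,8)
```

```text
t 9.4 pos [ 0.4545 -0.2476  0.1569] phi 122.42 q6 -1.045 F [-0.5 -0.   0.5] w 0.068
case xyz [-0.1526 -0.2888  0.1569]
t 9.4 pos [ 0.4545 -0.2476  0.1569] phi 122.42 q6 -1.045 F [-0.5 -0.   0.5] w 0.068
case xyz [-0.1526 -0.2888  0.1569]
[0.0011, 0.0007, 0.0121, 0.2403], [0.0011, 0.0007, 0.0121, 0.2403], [0.0011, 0.0007, 0.0121, 0.2403], [0.0011, 0.0007, 0.0121, 0.2403], [0.0011, 0.0007, 0.0121, 0.2403], [0.0011, 0.0007, 0.0121, 0.2403], [0.0011, 0.0007, 0.0121, 0.2403], [0.0011, 0.0007, 0.0121, 0.2403],
```

Call:
send_rows:
  increments:
    - [[0.0011,0.0007,0.012,0.25],[0.0011,0.0007,0.012,0.25],[0.0011,0.0007,0.012,0.25],[0.0011,0.0007,0.012,0.25],[0.0011,0.0007,0.012,0.25],[0.0011,0.0007,0.012,0.25],[0.0011,0.0007,0.012,0.25],[0.0011,0.0007,0.01,0.25]]

```text
clock: 10.2
eef_pos: [0.4563, -0.2346, 0.0614]
tool_rot: [0.498, 0.867, -0.016, -0.002]
ft_force: [0.7, -0.0, 0.2]
grip_width: 0.0679
```

Run:
```python
from h import *
line3([.452,-.2397,.029],120.5,6)
```

```text
t 10.2 pos [ 0.4563 -0.2346  0.0614] phi 120.21 q6 -0.984 F [ 0.7 -0.   0.2] w 0.0679
case xyz [-0.1475 -0.2767  0.0614]
t 10.2 pos [ 0.4563 -0.2346  0.0614] phi 120.21 q6 -0.984 F [ 0.7 -0.   0.2] w 0.0679
case xyz [-0.1475 -0.2767  0.0614]
[-0.0003, -0.0009, 0.0054, -0.0481], [-0.0003, -0.0009, 0.0054, -0.0481], [-0.0003, -0.0009, 0.0054, -0.0481], [-0.0003, -0.0009, 0.0054, -0.0481], [-0.0003, -0.0009, 0.0054, -0.0481], [-0.0003, -0.0009, 0.0054, -0.0481],
```

Call:
send_rows:
  increments:
    - [[-0.0003,-0.001,0.006,0],[-0.0003,-0.001,0.006,0],[-0.0003,-0.001,0.006,0],[-0.0003,-0.001,0.005,0],[-0.0003,-0.001,0.004,0],[0,-0.001,0.003,0],[0,0,0,0],[0,0,0,0]]

```text
clock: 11.0
eef_pos: [0.4511, -0.239, 0.0288]
tool_rot: [0.498, 0.867, -0.016, -0.002]
ft_force: [-0.2, 0.1, -0.8]
grip_width: 0.0686
```

Run:
```python
from h import *
line3([.452,-.2397,.029],120.5,1);snap('wrist','w7')
```

```text
t 11.0 pos [ 0.4511 -0.239   0.0288] phi 120.23 q6 -0.996 F [-0.2  0.1 -0.8] w 0.0686
case xyz [-0.1536 -0.2796  0.0288]
t 11.0 pos [ 0.4511 -0.239   0.0288] phi 120.23 q6 -0.996 F [-0.2  0.1 -0.8] w 0.0686
case xyz [-0.1536 -0.2796  0.0288]
[-0.0011, 0.0004, -0.0002, -0.2664],
```

View pics/w7.png

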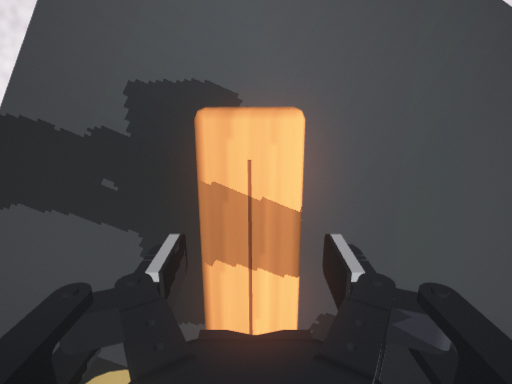

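Brush is centred between the fingers (pads at u≈170 and 340). Closing.

Call:
send_rows:
  increments:
    - [[0,0,0,0],[0,0,0,0],[0,0,0,0],[0,0,0,0],[0,0,0,0],[0,0,0,0],[0,0,0,0],[0,0,0,0]]
  hand: 1

```text
clock: 11.85
eef_pos: [0.4516, -0.2392, 0.0297]
tool_rot: [0.498, 0.867, -0.016, -0.001]
ft_force: [-0.7, -0.3, -0.6]
grip_width: 0.0442
```

Call:
send_rows:
  increments:
    - [[0,0,-0.01,0],[0,0,-0.02,0],[0,0,-0.02,0],[0,0,-0.02,0],[0,0,-0.02,0],[0,0,-0.02,0],[0,0,-0.01,0],[0,0,0,0]]

```text
clock: 12.65
eef_pos: [0.4527, -0.235, 0.1567]
tool_rot: [0.498, 0.867, -0.016, -0.002]
ft_force: [0.5, 0.1, -1.7]
grip_width: 0.0449
```

Run:
```python
from h import *
bay=O+.0145*EX+.0745*EY
line3([bay[0],bay[1],.15],104.75,16); snap('side','s8');snap('wrist','w8')
```

```text
t 12.65 pos [ 0.4527 -0.235   0.1567] phi 120.25 q6 -0.988 F [ 0.5  0.1 -1.7] w 0.0449
case xyz [-0.1511 -0.2761  0.1567]
t 12.65 pos [ 0.4527 -0.235   0.1567] phi 120.25 q6 -0.988 F [ 0.5  0.1 -1.7] w 0.0449
case xyz [-0.1511 -0.2761  0.1567]
[0.0184, 0.0158, -0.0003, 0.9688], [0.0186, 0.0155, -0.0003, 0.9688], [0.0189, 0.0152, -0.0003, 0.9688], [0.0191, 0.0149, -0.0003, 0.9688], [0.0194, 0.0146, -0.0003, 0.9688], [0.0196, 0.0142, -0.0003, 0.9688], [0.0199, 0.0139, -0.0003, 0.9688], [0.0201, 0.0135, -0.0003, 0.9688], [0.0203, 0.0132, -0.0003, 0.9688], [0.0205, 0.0129, -0.0003, 0.9688], [0.0208, 0.0125, -0.0003, 0.9688], [0.021, 0.0122, -0.0003, 0.9688], [0.0212, 0.0118, -0.0003, 0.9688], [0.0214, 0.0114, -0.0003, 0.9688], [0.0216, 0.0111, -0.0003, 0.9688], [0.0217, 0.0107, -0.0003, 0.9688],
```

View pics/s8.png

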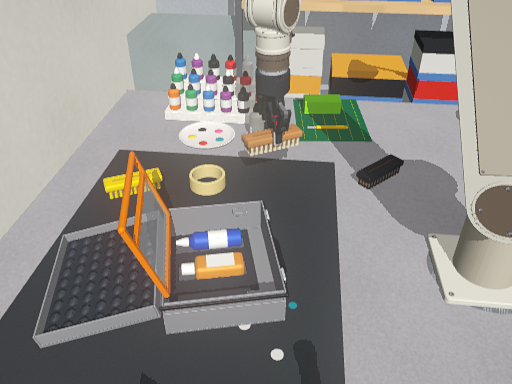

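View pics/w8.png

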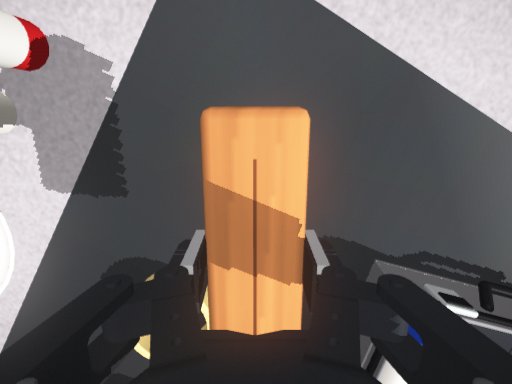

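Call:
send_rows:
  increments:
    - [[0.01,0.009,0,0.5],[0.0185,0.0155,0,1],[0.019,0.0155,0,1],[0.019,0.015,0,1],[0.0195,0.0145,0,1],[0.0195,0.014,0,1],[0.02,0.014,0,1],[0.02,0.0135,0,1]]

```text
clock: 13.55
eef_pos: [0.4786, -0.0499, 0.1382]
tool_rot: [0.559, 0.829, -0.02, -0.012]
ft_force: [0.4, 0.3, -1.2]
grip_width: 0.0448
```

Call:
send_rows:
  increments:
    - [[0.02,0.013,0,1],[0.0205,0.013,0,1],[0.0205,0.0125,0,1],[0.021,0.012,0,1],[0.021,0.012,0,1],[0.021,0.0115,0,1],[0.02,0.011,0,1],[0.01,0.006,0,0.5]]

```text
clock: 14.35
eef_pos: [0.508, 0.1328, 0.1197]
tool_rot: [0.613, 0.789, -0.03, -0.019]
ft_force: [0.4, 0.3, -2.3]
grip_width: 0.0447
```

Run:
```python
from h import *
bay=O+.0145*EX+.0745*EY
line3([bay[0],bay[1],.12],104.75,8)
```

```text
t 14.35 pos [0.508  0.1328 0.1197] phi 104.28 q6 0.01 F [ 0.4  0.3 -2.3] w 0.0447
case xyz [-0.004   0.0654  0.1197]
t 14.35 pos [0.508  0.1328 0.1197] phi 104.28 q6 0.01 F [ 0.4  0.3 -2.3] w 0.0447
case xyz [-0.004   0.0654  0.1197]
[0.0012, 0.0023, -0.0002, -0.0586], [0.0012, 0.0023, -0.0002, -0.0586], [0.0011, 0.0023, -0.0002, -0.0586], [0.0011, 0.0023, -0.0002, -0.0586], [0.0011, 0.0023, -0.0002, -0.0586], [0.0011, 0.0023, -0.0002, -0.0586], [0.0011, 0.0023, -0.0002, -0.0586], [0.0011, 0.0023, -0.0002, -0.0586],
```

Run:
```python
from h import *
o=bot.get_obs();R=Ro.from_quat(o['tool_rot']).as_matrix();print('zaxis',R[:,2].round(3),'in case',(R[:,2]@np.stack([EX,EY,[0,0,1]],1)).round(3),'xaxis',R[:,0].round(3))
snap('side','s9');snap('wrist','w9')
```

```text
zaxis [-0.067 -0.023 -0.998] in case [-0.07  -0.005 -0.998] xaxis [-0.247  0.969 -0.006]
```

View pics/s9.png

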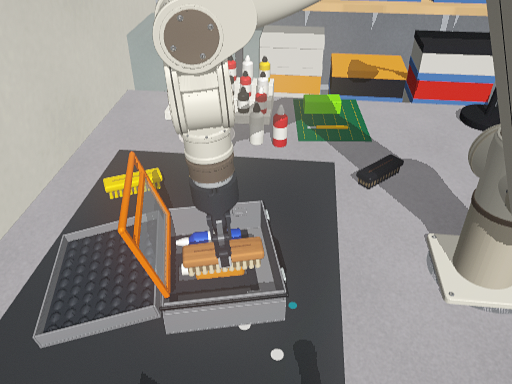

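View pics/w9.png

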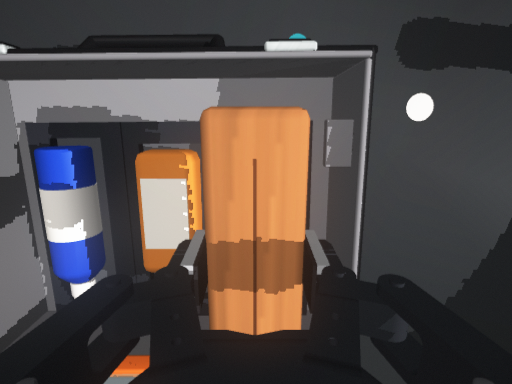

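Call:
send_rows:
  increments:
    - [[0.001,0.002,0,0],[0.0015,0.0025,0,-0.1],[0.0015,0.003,0,-0.1],[0.0015,0.003,0,-0.1],[0.001,0.003,0,0],[0.001,0.0025,0,0],[0.001,0.002,0,0],[0,0,0,0]]

```text
clock: 15.25
eef_pos: [0.5241, 0.1415, 0.1179]
tool_rot: [0.613, 0.79, -0.031, -0.019]
ft_force: [0.5, 0.1, -1.8]
grip_width: 0.0448
```

Run:
```python
from h import *
bay=O+.0145*EX+.0745*EY
line3([bay[0],bay[1],.06],104.75,8)
```

```text
t 15.25 pos [0.5241 0.1415 0.1179] phi 104.4 q6 0.016 F [ 0.5  0.1 -1.8] w 0.0448
case xyz [0.0138 0.0698 0.1179]
t 15.25 pos [0.5241 0.1415 0.1179] phi 104.4 q6 0.016 F [ 0.5  0.1 -1.8] w 0.0448
case xyz [0.0138 0.0698 0.1179]
[0.0006, 0.0006, 0.0072, -0.044], [0.0006, 0.0006, 0.0072, -0.044], [0.0006, 0.0006, 0.0072, -0.044], [0.0006, 0.0006, 0.0072, -0.044], [0.0006, 0.0006, 0.0072, -0.044], [0.0006, 0.0006, 0.0072, -0.044], [0.0006, 0.0006, 0.0072, -0.044], [0.0006, 0.0006, 0.0072, -0.044],
```

Call:
send_rows:
  increments:
    - [[0.001,0.0005,0.004,0],[0.001,0.0006,0.007,0],[0.001,0.0006,0.007,0],[0.001,0.0006,0.007,0],[0.001,0.0006,0.007,-0.1],[0.0005,0.0006,0.007,-0.1],[0.0005,0.0006,0.007,0],[0,0,0.004,0]]

```text
clock: 16.05
eef_pos: [0.5222, 0.1476, 0.0628]
tool_rot: [0.611, 0.791, -0.031, -0.02]
ft_force: [0.7, -0.7, -1.7]
grip_width: 0.0447
```

Run:
```python
from h import *
bay=O+.0145*EX+.0745*EY
line3([bay[0],bay[1],.038],104.75,8)
snap('wrist','w10');snap('side','s10');snap('top','t10')
```

```text
t 16.05 pos [0.5222 0.1476 0.0628] phi 104.64 q6 0.023 F [ 0.7 -0.7 -1.7] w 0.0447
case xyz [0.0136 0.0762 0.0628]
t 16.05 pos [0.5222 0.1476 0.0628] phi 104.64 q6 0.023 F [ 0.7 -0.7 -1.7] w 0.0447
case xyz [0.0136 0.0762 0.0628]
[-0.0002, 0.0003, 0.0031, -0.0132], [-0.0002, 0.0003, 0.0031, -0.0132], [-0.0002, 0.0003, 0.0031, -0.0132], [-0.0002, 0.0003, 0.0031, -0.0132], [-0.0002, 0.0003, 0.0031, -0.0132], [-0.0002, 0.0003, 0.0031, -0.0132], [-0.0002, 0.0003, 0.0031, -0.0132], [-0.0002, 0.0003, 0.0031, -0.0132],
```

View pics/w10.png

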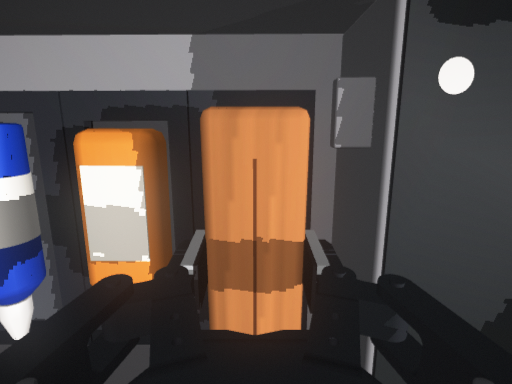

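View pics/s10.png

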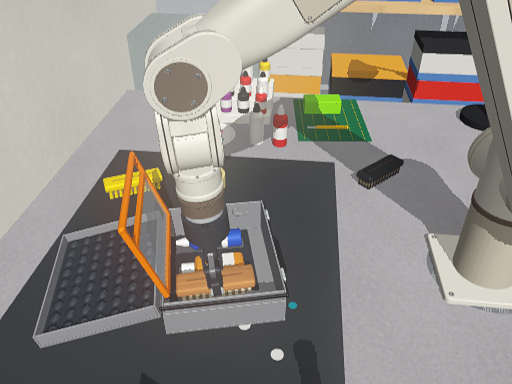

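View pics/t10.png

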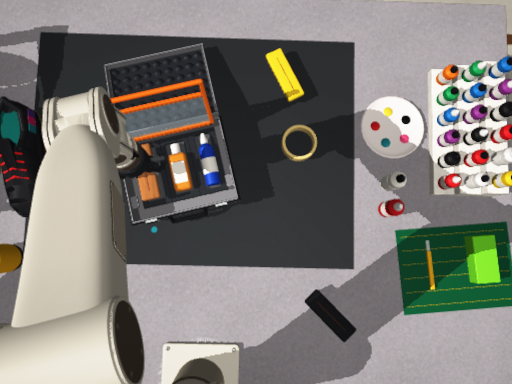

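Run:
```python
from h import *
B=np.stack([EX,EY,[0,0,1]],1)
for n in('w10','t10','s10'):
    c=dict(np.load(f'/tmp/{n}.npz')); Q=(cloud(c)-O)@B; im=c['image']
    hsv=cv2.cvtColor(im,cv2.COLOR_RGB2HSV).astype(int)
    m=(hsv[...,0]<=20)&(hsv[...,1]>100)&(Q[...,2]>.05)&(Q[...,2]<.085)&(abs(Q[...,1]-.075)<.032)&(Q[...,0]<.09)&(Q[...,0]>-.075)
    q=Q[m]
    print(n,m.sum(),cv2.minAreaRect(q[:,:2].astype(np.float32)*1000),'x',np.percentile(q[:,0],[.5,99.5]),'y',np.percentile(q[:,1],[.5,99.5]))
    A_=np.c_[q[:,:2],np.ones(len(q))];s=np.linalg.lstsq(A_,q[:,2],rcond=None)[0];print('slope',s.round(3))
```

```text
w10 23029 ((-1.2052268981933594, 76.83482360839844), (47.22346878051758, 107.55889892578125), 89.92176818847656) x [-0.05446521  0.04963149] y [0.05384858 0.09898664]
slope [-0.039  0.007  0.073]
t10 583 ((11.757537841796875, 76.23221588134766), (47.956302642822266, 142.85446166992188), 89.75315856933594) x [-0.05950114  0.08072389] y [0.05261203 0.09931111]
slope [-0.046  0.015  0.072]
s10 1410 ((13.789718627929688, 77.25897216796875), (47.80767822265625, 140.72386169433594), 89.59385681152344) x [-0.0555288   0.08319281] y [0.05409532 0.10069565]
slope [-0.048 -0.132  0.082]
```

Call:
send_rows:
  increments:
    - [[-0.0008,0,0.003,0],[-0.0008,0,0.003,0],[-0.0002,0,0.003,0],[0,0,0.003,0],[0,0,0.003,0],[0,0,0.003,0],[0,0,0.002,0],[0,0,0,0]]

```text
clock: 17.0
eef_pos: [0.5226, 0.1452, 0.0431]
tool_rot: [0.611, 0.791, -0.03, -0.019]
ft_force: [-0.9, -0.4, -1.5]
grip_width: 0.0446
```

Run:
```python
from h import *
st()
```

```text
t 17.0 pos [0.5226 0.1452 0.0431] phi 104.62 q6 0.02 F [-0.9 -0.4 -1.5] w 0.0446
case xyz [0.0133 0.0738 0.0431]
```

Call:
send_rows:
  increments:
    - [[0,0,0.0015,0],[0,0,0.0015,0],[0,0,0.0015,0],[0,0,0.0015,0],[0,0,0,0],[0,0,0,0],[0,0,0,0],[0,0,0,0]]

```text
clock: 17.8
eef_pos: [0.5231, 0.1449, 0.039]
tool_rot: [0.611, 0.791, -0.029, -0.018]
ft_force: [0.2, -0.1, -0.7]
grip_width: 0.0447
```

Run:
```python
from h import *
st(); snap('side','s11');snap('wrist','w11')
B=np.stack([EX,EY,[0,0,1]],1)
for n in('w11','s11'):
    c=dict(np.load(f'/tmp/{n}.npz')); Q=(cloud(c)-O)@B; im=c['image']
    hsv=cv2.cvtColor(im,cv2.COLOR_RGB2HSV).astype(int)
    m=(hsv[...,0]<=20)&(hsv[...,1]>100)&(Q[...,2]>.04)&(Q[...,2]<.06)&(abs(Q[...,1]-.075)<.02)&(Q[...,0]<.09)&(Q[...,0]>-.075)
    q=Q[m];A_=np.c_[q[:,:2],np.ones(len(q))];s=np.linalg.lstsq(A_,q[:,2],rcond=None)[0];print(n,'slope',s.round(3),np.median(q[:,2]),np.percentile(q[:,0],[.5,99.5]))
```

```text
t 17.8 pos [0.5231 0.1449 0.039 ] phi 104.61 q6 0.019 F [ 0.2 -0.1 -0.7] w 0.0447
case xyz [0.0137 0.0734 0.039 ]
w11 slope [-0.033 -0.002  0.05 ] 0.050546808264535684 [-0.05438006  0.04972582]
s11 slope [-0.035 -0.024  0.051] 0.04878119463248587 [-0.05570265  0.08356422]
```

View pics/w11.png

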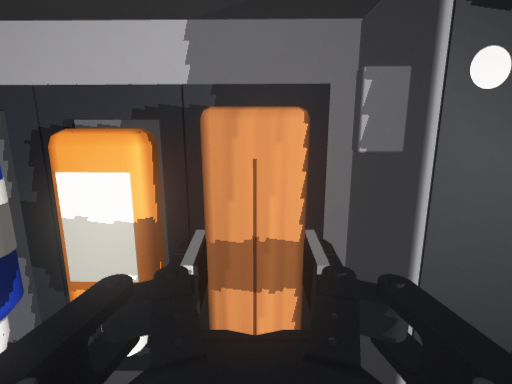

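Call:
send_rows:
  increments:
    - [[0,0,0.0015,0],[0,0,0.0015,0],[0,0,0.0015,0],[0,0,0.001,0],[0,0,0,0],[0,0,0,0],[0,0,0,0],[0,0,0,0]]

```text
clock: 18.7
eef_pos: [0.5232, 0.1449, 0.0387]
tool_rot: [0.611, 0.791, -0.028, -0.017]
ft_force: [-0.3, -0.1, 2.1]
grip_width: 0.0447
```

Run:
```python
from h import *
st()
```

```text
t 18.7 pos [0.5232 0.1449 0.0387] phi 104.62 q6 0.019 F [-0.3 -0.1  2.1] w 0.0447
case xyz [0.0138 0.0733 0.0387]
```

Call:
send_rows:
  increments:
    - [[0,0,0,0],[0,0,0,0],[0,0,0,0],[0,0,0,0],[0,0,0,0],[0,0,0,0],[0,0,0,0],[0,0,0,0]]
  hand: -0.4

```text
clock: 19.5
eef_pos: [0.5251, 0.1398, 0.0386]
tool_rot: [0.612, 0.79, -0.031, -0.012]
ft_force: [0.1, -2.2, 1.4]
grip_width: 0.0597
```

Run:
```python
from h import *
st(); snap('side','s12');snap('wrist','w12')
B=np.stack([EX,EY,[0,0,1]],1)
for n in('w12','s12'):
    c=dict(np.load(f'/tmp/{n}.npz')); Q=(cloud(c)-O)@B; im=c['image']
    hsv=cv2.cvtColor(im,cv2.COLOR_RGB2HSV).astype(int)
    m=(hsv[...,0]<=20)&(hsv[...,1]>100)&(Q[...,2]>.04)&(Q[...,2]<.06)&(abs(Q[...,1]-.075)<.02)&(Q[...,0]<.09)&(Q[...,0]>-.075)
    q=Q[m];A_=np.c_[q[:,:2],np.ones(len(q))];s=np.linalg.lstsq(A_,q[:,2],rcond=None)[0];print(n,'slope',s.round(3),np.median(q[:,2]),np.percentile(q[:,0],[.5,99.5]))
```

```text
t 19.5 pos [0.5251 0.1398 0.0386] phi 104.45 q6 0.019 F [ 0.1 -2.2  1.4] w 0.0597
case xyz [0.0143 0.0679 0.0386]
w12 slope [ 0.003 -0.015  0.048] 0.047328467984806416 [-0.0554873   0.05096911]
s12 slope [ 0.    -0.033  0.049] 0.04626567153557137 [-0.05638774  0.08369184]
```

View pics/w12.png

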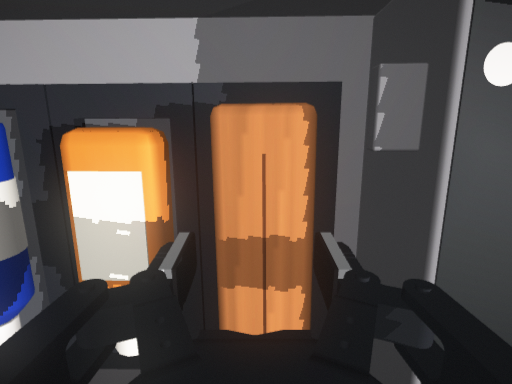

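Call:
send_rows:
  increments:
    - [[0.001,0,0,0],[0.001,0,0,0],[0.001,0,0,0],[0.001,0,0,0],[0,0,0,0],[0,0,0,0],[0,0,0,0],[0,0,0,0]]
  hand: -0.25

```text
clock: 20.4
eef_pos: [0.5249, 0.1416, 0.0391]
tool_rot: [0.613, 0.789, -0.032, -0.01]
ft_force: [0.7, -2.7, 2.0]
grip_width: 0.0535
```

Run:
```python
from h import *
st(); snap('wrist','w13')
o=bot.get_obs();R=Ro.from_quat(o['tool_rot']).as_matrix();print('z in case',(R[:,2]@np.stack([EX,EY,[0,0,1]],1)).round(3))
```

```text
t 20.4 pos [0.5249 0.1416 0.0391] phi 104.36 q6 0.026 F [ 0.7 -2.7  2. ] w 0.0535
case xyz [0.0146 0.0697 0.0391]
z in case [-0.064 -0.024 -0.998]
```

View pics/w13.png

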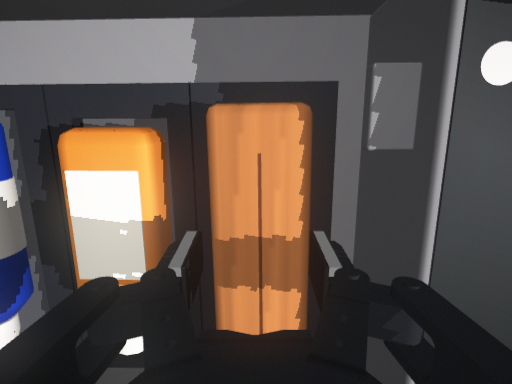

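Call:
send_rows:
  increments:
    - [[-0.0005,0,-0.003,0],[0,0,-0.004,0],[0,0,-0.006,0],[0,0,-0.008,0],[0,0,-0.01,0],[0,0,-0.01,0],[0,0,-0.01,0],[0,0,-0.01,0]]

```text
clock: 21.25
eef_pos: [0.5275, 0.1453, 0.104]
tool_rot: [0.612, 0.79, -0.032, -0.012]
ft_force: [-0.3, 0.2, 0.3]
grip_width: 0.0536
```

Run:
```python
from h import *
st(); snap('wrist','w14')
B=np.stack([EX,EY,[0,0,1]],1)
for n in('w14',):
    c=dict(np.load(f'/tmp/{n}.npz')); Q=(cloud(c)-O)@B; im=c['image']
    hsv=cv2.cvtColor(im,cv2.COLOR_RGB2HSV).astype(int)
    m=(hsv[...,0]<=20)&(hsv[...,1]>100)&(Q[...,2]>.04)&(Q[...,2]<.06)&(abs(Q[...,1]-.075)<.032)&(Q[...,0]<.09)&(Q[...,0]>-.075)
    q=Q[m];A_=np.c_[q[:,:2],np.ones(len(q))];s=np.linalg.lstsq(A_,q[:,2],rcond=None)[0];print(n,'slope',s.round(3),np.median(q[:,2]),np.percentile(q[:,0],[.5,99.5]),np.percentile(q[:,1],[.5,99.5]))
```

```text
t 21.25 pos [0.5275 0.1453 0.104 ] phi 104.46 q6 0.028 F [-0.3  0.2  0.3] w 0.0536
case xyz [0.0181 0.0726 0.104 ]
w14 slope [ 0.001 -0.     0.047] 0.047267465481673515 [-0.05495285  0.08338886] [0.04983408 0.09516541]
```

View pics/w14.png

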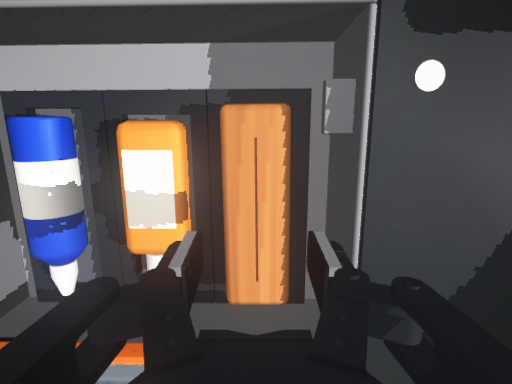

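Call:
send_rows:
  increments:
    - [[0,0,-0.02,0],[0,0,-0.04,0],[0,0,-0.04,8],[0,0,-0.04,8.5],[0,0,-0.04,8.5],[0,0,-0.04,8.5],[0,0,-0.02,8.5],[0,0,0,8.5]]
  hand: 0.3

```text
clock: 22.1
eef_pos: [0.5407, 0.1539, 0.3573]
tool_rot: [0.894, 0.447, -0.032, 0.003]
ft_force: [0.3, -0.3, 0.2]
grip_width: 0.03
```

Call:
send_rows:
  increments:
    - [[0,0,0,8.5],[0,0,0,8.5],[0,0,0,8.5],[0,0,0,8.5],[0,0,0,4],[0,0,0,0],[0,0,0,0],[0,0,0,0]]

```text
clock: 22.9
eef_pos: [0.5408, 0.1538, 0.3615]
tool_rot: [0.991, 0.127, -0.027, 0.013]
ft_force: [0.5, -0.2, 0.4]
grip_width: 0.0301
```

Run:
```python
from h import *
st(); print(bot.get_obs()['tool_rot'])
o=bot.get_obs();R=Ro.from_quat(o['tool_rot']).as_matrix();print('z in case',(R[:,2]@np.stack([EX,EY,[0,0,1]],1)).round(3))
B=np.stack([EX,EY,[0,0,1]],1)
snap('top','t15');snap('wrist','w15');snap('side','s15')
for n in('t15','s15','w15'):
    c=dict(np.load(f'/tmp/{n}.npz')); Q=(cloud(c)-O)@B; im=c['image']
    r=im.astype(int);m=(r[...,0]>170)&(r[...,1]<.6*r[...,0])&(r[...,2]<80)&(Q[...,2]>.2)&(Q[...,2]<.26)&(Q[...,0]>.08)
    if m.sum(): q=Q[m]; print(n,m.sum(),np.median(q,0).round(4),np.percentile(q,[2,98],axis=0).round(4))
```

```text
t 22.9 pos [0.5408 0.1538 0.3615] phi 14.6 q6 1.602 F [ 0.5 -0.2  0.4] w 0.0301
case xyz [0.0331 0.0774 0.3615]
[ 0.99141673  0.1273184  -0.02652304  0.01339462]
z in case [-0.056 -0.02  -0.998]
t15 599 [ 1.461e-01 -2.000e-04  2.329e-01] [[ 0.1359 -0.1133  0.2064]
 [ 0.1525  0.1121  0.2369]]
s15 666 [0.148  0.0422 0.2323] [[ 0.1376 -0.1104  0.2025]
 [ 0.1549  0.1171  0.2347]]
w15 1387 [0.1473 0.0691 0.2323] [[ 0.138  -0.0123  0.2031]
 [ 0.1562  0.1163  0.2351]]
```

View pics/w15.png

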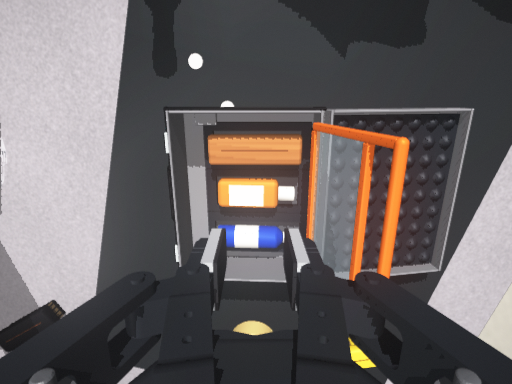

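View pics/s15.png

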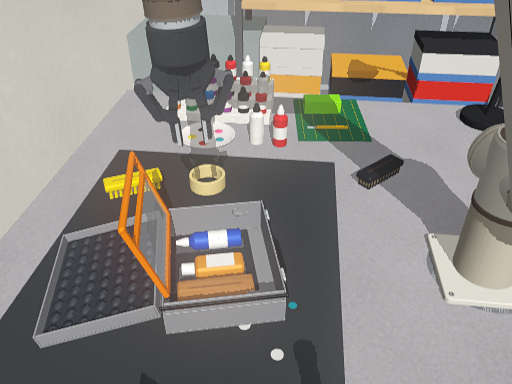

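Run:
```python
from h import *
q=O+.150*EX+0*EY; q[2]=.30
line3(q,14.75,8)
```

```text
t 23.05 pos [0.5409 0.1538 0.3614] phi 14.57 q6 1.603 F [-0.1  0.1  0.2] w 0.0299
case xyz [0.0332 0.0774 0.3614]
t 23.05 pos [0.5409 0.1538 0.3614] phi 14.57 q6 1.603 F [-0.1  0.1  0.2] w 0.0299
case xyz [0.0332 0.0774 0.3614]
[0.015, 0.0095, 0.007, -0.0223], [0.015, 0.0095, 0.007, -0.0223], [0.015, 0.0095, 0.007, -0.0223], [0.015, 0.0095, 0.007, -0.0223], [0.015, 0.0095, 0.007, -0.0223], [0.015, 0.0095, 0.007, -0.0223], [0.015, 0.0095, 0.007, -0.0223], [0.015, 0.0095, 0.007, -0.0223],
```

Call:
send_rows:
  increments:
    - [[0.015,0.0095,0.004,0],[0.015,0.0095,0.007,0],[0.015,0.0095,0.007,0],[0.015,0.0095,0.007,0],[0.015,0.0095,0.007,0],[0.015,0.0095,0.007,0],[0.0145,0.0095,0.004,0],[0.012,0.008,0.002,0]]

```text
clock: 23.85
eef_pos: [0.6735, 0.1096, 0.3116]
tool_rot: [0.991, 0.13, -0.025, 0.013]
ft_force: [-0.0, 0.0, -0.1]
grip_width: 0.0297
```

Run:
```python
from h import *
q=O+.150*EX-.002*EY; q[2]=.222
line3(q,14.75,8)
o=bot.get_obs();R=Ro.from_quat(o['tool_rot']).as_matrix();print('z in case',(R[:,2]@np.stack([EX,EY,[0,0,1]],1)).round(3))
```

```text
t 23.85 pos [0.6735 0.1096 0.3116] phi 14.94 q6 1.482 F [-0.   0.  -0.1] w 0.0297
case xyz [0.1502 0.0009 0.3116]
t 23.85 pos [0.6735 0.1096 0.3116] phi 14.94 q6 1.482 F [-0.   0.  -0.1] w 0.0297
case xyz [0.1502 0.0009 0.3116]
[0.0006, 0.0001, 0.0112, 0.0234], [0.0006, 0.0001, 0.0112, 0.0234], [0.0006, 0.0001, 0.0112, 0.0234], [0.0006, 0.0001, 0.0112, 0.0234], [0.0006, 0.0001, 0.0112, 0.0234], [0.0006, 0.0001, 0.0112, 0.0234], [0.0006, 0.0001, 0.0112, 0.0234], [0.0006, 0.0001, 0.0112, 0.0234], 
z in case [-0.054 -0.019 -0.998]
```

Call:
send_rows:
  increments:
    - [[0.0005,0,0.008,0],[0.0005,0,0.011,0],[0.0005,0,0.011,0],[0.0005,0,0.011,0],[0.0005,0,0.011,0],[0.0005,0,0.011,0],[0.0005,0,0.011,0],[0.0005,0,0.008,0]]

```text
clock: 24.65
eef_pos: [0.6708, 0.1088, 0.2223]
tool_rot: [0.991, 0.131, -0.027, 0.012]
ft_force: [-0.0, -0.1, -0.8]
grip_width: 0.0296
```

Run:
```python
from h import *
st();snap('wrist','w16')
```

```text
t 24.65 pos [0.6708 0.1088 0.2223] phi 15.07 q6 1.478 F [-0.  -0.1 -0.8] w 0.0296
case xyz [0.1474 0.0008 0.2223]
```

View pics/w16.png

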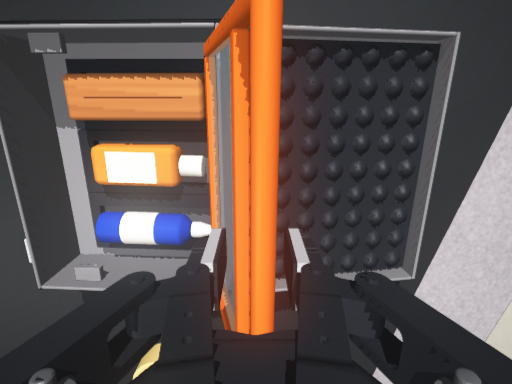

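```bash
cat >> h.py <<'E'
def arc3(t1,n,R=.165,zoff=.0655):
    p,ph=st(); d=p-(O+.0975*EX); x=d@EX; z=d[2]-zoff; y=d@EY
    t0=np.arctan2(z,-x); print('theta',t0.round(3),'r',np.hypot(x,z).round(4))
    ts=t0+(t1-t0)*np.arange(1,n+1)/n
    rows3([(O+.0975*EX+y*EY-R*np.cos(t)*EX+np.array([0,0,R*np.sin(t)+zoff]),ph) for t in ts])
    o=bot.get_obs();M=Ro.from_quat(o['tool_rot']).as_matrix();print('z in case',(M[:,2]@np.stack([EX,EY,[0,0,1]],1)).round(3))
E
python3 - <<'E'
from h import *
arc3(1.1,14)
E
```

```text
t 24.7 pos [0.6703 0.1087 0.2208] phi 15.07 q6 1.478 F [ 0.   0.5 -0.6] w 0.0296
case xyz [0.1469 0.0009 0.2208]
theta 1.878 r 0.163
t 24.7 pos [0.6703 0.1087 0.2208] phi 15.07 q6 1.478 F [ 0.   0.5 -0.6] w 0.0296
case xyz [0.1469 0.0009 0.2208]
[-0.0085, 0.0, -0.0039, -0.0], [-0.009, -0.0, -0.0015, -0.0], [-0.0091, -0.0, -0.001, -0.0], [-0.0092, -0.0, -0.0005, -0.0], [-0.0092, -0.0001, 0.0, -0.0], [-0.0092, -0.0001, 0.0005, -0.0], [-0.0091, -0.0001, 0.001, -0.0], [-0.009, -0.0001, 0.0015, -0.0], [-0.0089, -0.0001, 0.002, -0.0], [-0.0088, -0.0001, 0.0025, -0.0], [-0.0087, -0.0001, 0.003, -0.0], [-0.0085, -0.0001, 0.0035, -0.0], [-0.0083, -0.0001, 0.004, -0.0], [-0.008, -0.0001, 0.0044, -0.0], 
z in case [-0.059 -0.017 -0.998]
```

Call:
send_rows:
  increments:
    - [[0,0,0,0],[0,0,0,0],[-0.004,0,-0.002,0],[-0.007,0,-0.002,0],[-0.009,0,-0.001,0],[-0.009,0,-0.0005,0],[-0.009,0,0,0],[-0.009,0,0,0]]
  hand: 0.55

```text
clock: 25.5
eef_pos: [0.6238, 0.0968, 0.2333]
tool_rot: [0.991, 0.132, -0.025, 0.012]
ft_force: [0.4, 0.9, 0.4]
grip_width: 0.0191
```

Run:
```python
from h import *
arc3(1.1,10)
```

```text
t 25.5 pos [0.6238 0.0968 0.2333] phi 15.12 q6 1.471 F [0.4 0.9 0.4] w 0.0191
case xyz [0.0988 0.0012 0.2333]
theta 1.579 r 0.1678
t 25.5 pos [0.6238 0.0968 0.2333] phi 15.12 q6 1.471 F [0.4 0.9 0.4] w 0.0191
case xyz [0.0988 0.0012 0.2333]
[-0.0078, -0.0001, 0.0034, -0.0], [-0.0078, -0.0001, 0.0009, -0.0], [-0.0078, -0.0001, 0.0013, -0.0], [-0.0077, -0.0001, 0.0017, -0.0], [-0.0076, -0.0001, 0.002, -0.0], [-0.0075, -0.0001, 0.0024, -0.0], [-0.0074, -0.0001, 0.0028, -0.0], [-0.0073, -0.0001, 0.0031, -0.0], [-0.0071, -0.0001, 0.0034, -0.0], [-0.0069, -0.0001, 0.0038, -0.0], 
z in case [-0.052 -0.017 -0.998]
```

Call:
send_rows:
  increments:
    - [[-0.006,0,0.003,0],[-0.006,0,0.002,0],[-0.006,0,0.002,0],[-0.006,0,0.0018,0],[-0.006,0,0.0018,0],[-0.006,0,0.002,0],[-0.006,0,0.002,0],[-0.006,0,0.002,0]]

```text
clock: 26.3
eef_pos: [0.5725, 0.0826, 0.2222]
tool_rot: [0.991, 0.132, -0.022, 0.012]
ft_force: [-0.0, -0.5, -1.0]
grip_width: 0.0196
```

Run:
```python
from h import *
arc3(1.0,10);snap('side','s17')
```

```text
t 26.3 pos [0.5725 0.0826 0.2222] phi 15.1 q6 1.462 F [-0.  -0.5 -1. ] w 0.0196
case xyz [0.0456 0.0004 0.2222]
theta 1.251 r 0.165
t 26.3 pos [0.5725 0.0826 0.2222] phi 15.1 q6 1.462 F [-0.  -0.5 -1. ] w 0.0196
case xyz [0.0456 0.0004 0.2222]
[-0.0038, -0.0001, 0.0016, -0.0], [-0.0038, -0.0001, 0.0016, -0.0], [-0.0038, -0.0001, 0.0017, -0.0], [-0.0037, -0.0001, 0.0018, -0.0], [-0.0037, -0.0001, 0.0019, -0.0], [-0.0036, -0.0001, 0.002, -0.0], [-0.0036, -0.0001, 0.0021, -0.0], [-0.0035, -0.0001, 0.0022, -0.0], [-0.0035, -0.0001, 0.0023, -0.0], [-0.0034, -0.0001, 0.0024, -0.0], 
z in case [-0.047 -0.018 -0.999]
```

View pics/s17.png

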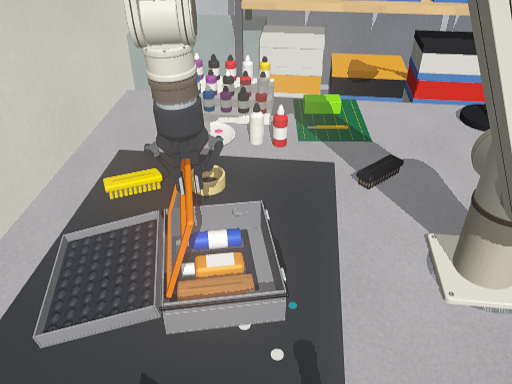

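Call:
send_rows:
  increments:
    - [[-0.003,0,0.0016,0],[-0.003,0,0.0016,0],[-0.003,0,0.0016,0],[-0.003,0,0.0016,0],[-0.003,0,0.0017,0],[-0.003,0,0.0017,0],[-0.003,0,0.0017,0],[-0.003,0,0.0017,0]]

```text
clock: 27.15
eef_pos: [0.5457, 0.0752, 0.2086]
tool_rot: [0.991, 0.132, -0.023, 0.012]
ft_force: [0.3, -0.5, -1.2]
grip_width: 0.0193
```

Run:
```python
from h import *
arc3(1.0,10);snap('side','s18');snap('wrist','w18')
B=np.stack([EX,EY,[0,0,1]],1)
for n in('s18','w18'):
    c=dict(np.load(f'/tmp/{n}.npz')); Q=(cloud(c)-O)@B; im=c['image']
    r=im.astype(int);m=(r[...,0]>170)&(r[...,1]<.6*r[...,0])&(r[...,2]<80)&(Q[...,2]>.18)&(Q[...,2]<.25)
    if m.sum(): q=Q[m]; print(n,m.sum(),np.median(q,0).round(4),np.percentile(q,[2,98],axis=0).round(4))
```

```text
t 27.15 pos [0.5457 0.0752 0.2086] phi 15.1 q6 1.456 F [ 0.3 -0.5 -1.2] w 0.0193
case xyz [1.790e-02 1.000e-04 2.086e-01]
theta 1.063 r 0.1637
t 27.15 pos [0.5457 0.0752 0.2086] phi 15.1 q6 1.456 F [ 0.3 -0.5 -1.2] w 0.0193
case xyz [1.790e-02 1.000e-04 2.086e-01]
[-0.0016, -0.0, -0.0005, -0.0], [-0.0009, -0.0, 0.0006, -0.0], [-0.0009, -0.0, 0.0006, -0.0], [-0.0009, -0.0, 0.0006, -0.0], [-0.0009, -0.0, 0.0006, -0.0], [-0.0009, -0.0, 0.0006, -0.0], [-0.0009, -0.0, 0.0006, -0.0], [-0.0009, -0.0, 0.0006, -0.0], [-0.0008, -0.0, 0.0006, -0.0], [-0.0008, -0.0, 0.0006, -0.0], 
z in case [-0.049 -0.018 -0.999]
s18 645 [0.0167 0.0554 0.2175] [[ 0.0084 -0.0563  0.1802]
 [ 0.0385  0.1168  0.2209]]
w18 11520 [0.0169 0.0599 0.2186] [[ 0.0089 -0.0331  0.1803]
 [ 0.039   0.11    0.221 ]]
```

View pics/w18.png

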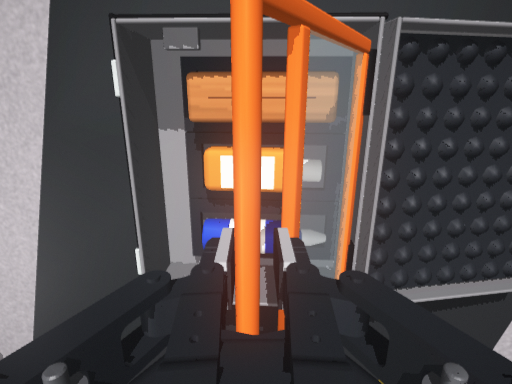

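Call:
send_rows:
  increments:
    - [[0,0,0,0],[0,0,0,0],[0,0,0,0],[0,0,0,0],[0,0,0,0],[0,0,0,0],[0,0,0,0],[0,0,0,0]]
  hand: 1

```text
clock: 28.05
eef_pos: [0.5451, 0.075, 0.2087]
tool_rot: [0.991, 0.131, -0.024, 0.012]
ft_force: [-0.9, -0.1, -0.1]
grip_width: 0.0097
```

Run:
```python
from h import *
arc3(0.0,20)
```

```text
t 28.05 pos [0.5451 0.075  0.2087] phi 15.09 q6 1.457 F [-0.9 -0.1 -0.1] w 0.0097
case xyz [1.720e-02 1.000e-04 2.087e-01]
theta 1.06 r 0.1642
t 28.05 pos [0.5451 0.075  0.2087] phi 15.09 q6 1.457 F [-0.9 -0.1 -0.1] w 0.0097
case xyz [1.720e-02 1.000e-04 2.087e-01]
[-0.0077, -0.0001, 0.0042, -0.0], [-0.007, -0.0001, 0.0052, -0.0], [-0.0067, -0.0001, 0.0056, -0.0], [-0.0064, -0.0001, 0.0059, -0.0], [-0.0061, -0.0001, 0.0063, -0.0], [-0.0057, -0.0001, 0.0066, -0.0], [-0.0054, -0.0002, 0.0069, -0.0], [-0.005, -0.0002, 0.0072, -0.0], [-0.0046, -0.0002, 0.0074, -0.0], [-0.0042, -0.0002, 0.0076, -0.0], [-0.0038, -0.0002, 0.0079, -0.0], [-0.0034, -0.0002, 0.0081, -0.0], [-0.003, -0.0002, 0.0082, -0.0], [-0.0025, -0.0002, 0.0084, -0.0], [-0.0021, -0.0002, 0.0085, -0.0], [-0.0016, -0.0002, 0.0086, -0.0], [-0.0012, -0.0002, 0.0087, -0.0], [-0.0007, -0.0002, 0.0087, -0.0], [-0.0002, -0.0002, 0.0087, -0.0], [0.0002, -0.0002, 0.0087, -0.0], 
z in case [-0.051 -0.018 -0.999]
```

Call:
send_rows:
  increments:
    - [[-0.007,0,0.0048,0],[-0.007,0,0.0052,0],[-0.0067,0,0.0056,0],[-0.0064,0,0.006,0],[-0.006,0,0.0063,0],[-0.0057,0,0.0066,0],[-0.0054,0,0.007,0],[-0.005,0,0.0072,0]]

```text
clock: 28.85
eef_pos: [0.4959, 0.062, 0.1623]
tool_rot: [0.991, 0.132, -0.017, 0.01]
ft_force: [1.8, 1.7, -1.2]
grip_width: 0.0097
```

Run:
```python
from h import *
arc3(0.0,12)
```

```text
t 28.85 pos [0.4959 0.062  0.1623] phi 15.12 q6 1.443 F [ 1.8  1.7 -1.2] w 0.0097
case xyz [-3.370e-02  1.000e-04  1.623e-01]
theta 0.636 r 0.1631
t 28.85 pos [0.4959 0.062  0.1623] phi 15.12 q6 1.443 F [ 1.8  1.7 -1.2] w 0.0097
case xyz [-3.370e-02  1.000e-04  1.623e-01]
[-0.0063, -0.0001, 0.0062, -0.0], [-0.0043, -0.0001, 0.0076, -0.0], [-0.0039, -0.0001, 0.0078, -0.0], [-0.0035, -0.0001, 0.008, -0.0], [-0.0031, -0.0001, 0.0082, -0.0], [-0.0027, -0.0001, 0.0083, -0.0], [-0.0022, -0.0001, 0.0085, -0.0], [-0.0018, -0.0001, 0.0086, -0.0], [-0.0013, -0.0001, 0.0086, -0.0], [-0.0008, -0.0001, 0.0087, -0.0], [-0.0004, -0.0001, 0.0087, -0.0], [0.0001, -0.0001, 0.0087, -0.0], 
z in case [-0.036 -0.016 -0.999]
```

Call:
send_rows:
  increments:
    - [[-0.005,0,0.007,0],[-0.0043,0,0.0076,0],[-0.004,0,0.0078,0],[-0.0035,0,0.008,0],[-0.003,0,0.008,0],[-0.0026,0,0.008,0],[-0.002,0,0.008,0],[-0.0015,0,0.008,0]]

```text
clock: 29.65
eef_pos: [0.4671, 0.0543, 0.0951]
tool_rot: [0.991, 0.132, -0.016, 0.009]
ft_force: [1.0, 2.6, -1.0]
grip_width: 0.0097
```

Run:
```python
from h import *
arc3(0.0,8);snap('side','s19')
```

```text
t 29.65 pos [0.4671 0.0543 0.0951] phi 15.16 q6 1.433 F [ 1.   2.6 -1. ] w 0.0097
case xyz [-0.0635  0.      0.0951]
theta 0.182 r 0.1637
t 29.65 pos [0.4671 0.0543 0.0951] phi 15.16 q6 1.433 F [ 1.   2.6 -1. ] w 0.0097
case xyz [-0.0635  0.      0.0951]
[-0.0018, -0.0001, 0.0035, -0.0], [-0.0004, -0.0001, 0.0037, -0.0], [-0.0003, -0.0001, 0.0037, -0.0], [-0.0003, -0.0001, 0.0037, -0.0], [-0.0002, -0.0001, 0.0037, -0.0], [-0.0001, -0.0, 0.0037, -0.0], [-0.0, -0.0, 0.0037, -0.0], [0.0001, -0.0, 0.0037, -0.0], 
z in case [-0.033 -0.013 -0.999]
```

View pics/s19.png

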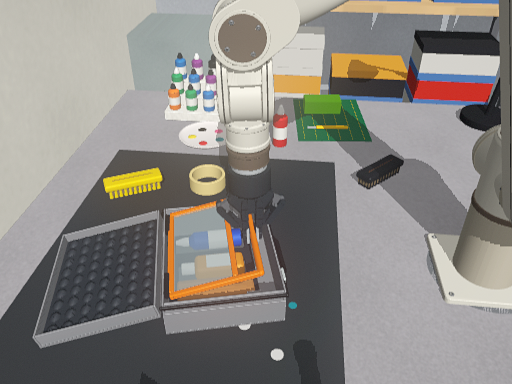

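Call:
send_rows:
  increments:
    - [[-0.001,0,0.0035,0],[-0.0005,0,0.0036,0],[-0.0003,0,0.0036,0],[-0.0003,0,0.0036,0],[-0.0002,0,0.0036,0],[0,0,0.0036,0],[0,0,0.003,0],[0,0,0.002,0]]

```text
clock: 30.5
eef_pos: [0.4636, 0.0534, 0.0654]
tool_rot: [0.991, 0.132, -0.016, 0.008]
ft_force: [-0.7, 3.7, 1.8]
grip_width: 0.0099
```

Call:
send_rows:
  increments:
    - [[0,0,0.001,0],[0,0,0.001,0],[0,0,0.001,0],[0,0,0.001,0],[0,0,0.001,0],[0,0,0.001,0],[0,0,0,0],[0,0,0,0]]

```text
clock: 31.3
eef_pos: [0.4635, 0.0534, 0.0595]
tool_rot: [0.991, 0.132, -0.016, 0.008]
ft_force: [-0.6, 3.5, 3.0]
grip_width: 0.0101
```

Run:
```python
from h import *
arc3(0.0,8);snap('side','s20')
B=np.stack([EX,EY,[0,0,1]],1)
for n in('s20',):
    c=dict(np.load(f'/tmp/{n}.npz')); Q=(cloud(c)-O)@B; im=c['image']
    r=im.astype(int);m=(r[...,0]>170)&(r[...,1]<.6*r[...,0])&(r[...,2]<80)&(Q[...,2]>.06)&(Q[...,2]<.12)&(Q[...,0]<-.055)
    q=Q[m]; print(n,m.sum(),np.median(q,0).round(4))
```

```text
t 31.3 pos [0.4635 0.0534 0.0595] phi 15.18 q6 1.431 F [-0.6  3.5  3. ] w 0.0101
case xyz [-0.0672  0.      0.0595]
theta -0.036 r 0.1648
t 31.3 pos [0.4635 0.0534 0.0595] phi 15.18 q6 1.431 F [-0.6  3.5  3. ] w 0.0101
case xyz [-0.0672  0.      0.0595]
[-0.0002, 0.0, -0.0007, -0.0], [-0.0, 0.0, -0.0007, -0.0], [-0.0, 0.0, -0.0007, -0.0], [-0.0, 0.0, -0.0007, -0.0], [-0.0, 0.0, -0.0007, -0.0], [-0.0, 0.0, -0.0008, -0.0], [-0.0, 0.0, -0.0008, -0.0], [-0.0, 0.0, -0.0008, -0.0], 
z in case [-0.033 -0.012 -0.999]
s20 363 [-0.0679  0.05    0.0765]
```

View pics/s20.png

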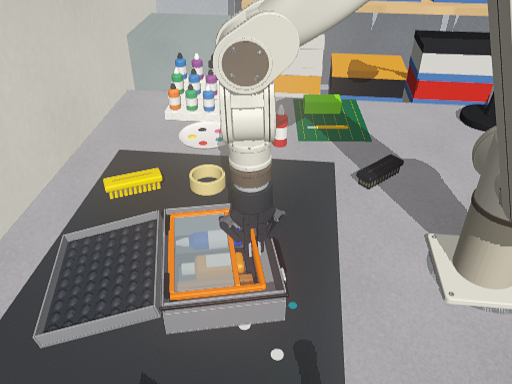

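Call:
send_rows:
  increments:
    - [[0,0,0,0],[0,0,0,0],[0,0,0,0],[0,0,0,0],[0,0,0,0],[0,0,0,0],[0,0,0,0],[0,0,0,0]]
  hand: 0.45

```text
clock: 32.15
eef_pos: [0.4603, 0.0503, 0.0573]
tool_rot: [0.991, 0.132, -0.02, 0.011]
ft_force: [-0.1, -0.2, 0.3]
grip_width: 0.0236
```

Run:
```python
from h import *
st();snap('wrist','w21')
```

```text
t 32.15 pos [0.4603 0.0503 0.0573] phi 15.1 q6 1.43 F [-0.1 -0.2  0.3] w 0.0236
case xyz [-0.0711 -0.0022  0.0573]
```

View pics/w21.png

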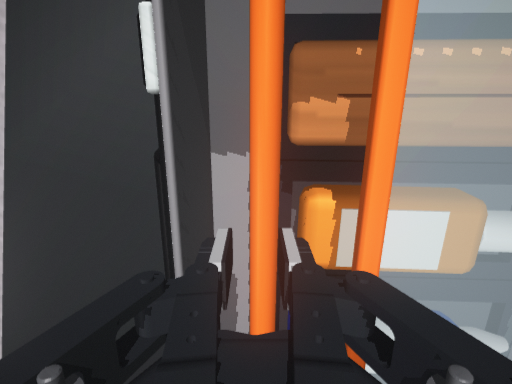

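Call:
send_rows:
  increments:
    - [[0.002,0,0,0],[0.002,0,0,0],[-0.0002,0,-0.004,0],[-0.0003,0,-0.008,0],[-0.0005,0,-0.015,0],[-0.0005,0,-0.02,0],[0,0,-0.03,0],[0,0,-0.03,0]]

```text
clock: 33.0
eef_pos: [0.4636, 0.0536, 0.1659]
tool_rot: [0.991, 0.132, -0.025, 0.011]
ft_force: [0.5, 0.5, -0.8]
grip_width: 0.0234
```

Call:
send_rows:
  increments:
    - [[0,0,-0.03,0],[-0.03,0,-0.03,0],[-0.04,0.04,0,0],[-0.04,0.04,0,0],[0,0.04,0,0],[0,0.03,0,0],[0,0,0,0],[0,0,0,0]]

```text
clock: 33.8
eef_pos: [0.4051, -0.1133, 0.2472]
tool_rot: [0.991, 0.134, -0.015, 0.013]
ft_force: [0.0, 0.6, 0.4]
grip_width: 0.0234
```

Run:
```python
from h import *
st();snap('side','s22');snap('top','t22')
B=np.stack([EX,EY,[0,0,1]],1)
for n in('s22','side0','t22','top0'):
    c=dict(np.load(f'/tmp/{n}.npz')); Q=(cloud(c)-O)@B; im=c['image']
    r=im.astype(int);m=(r[...,0]>170)&(r[...,1]<.6*r[...,0])&(r[...,2]<80)&(Q[...,2]>.06)&(Q[...,2]<.12)&(Q[...,0]<-.055)&(abs(Q[...,1])<.12)
    q=Q[m]; print(n,m.sum(),np.median(q,0).round(4))
```

```text
t 33.8 pos [ 0.4051 -0.1133  0.2472] phi 15.37 q6 1.054 F [0.  0.6 0.4] w 0.0234
case xyz [-0.1661 -0.1464  0.2472]
s22 478 [-0.0668  0.0212  0.0765]
side0 483 [-0.0667  0.0229  0.0765]
t22 253 [-0.0709  0.0501  0.0777]
top0 455 [-0.0705  0.0014  0.0776]
```

View pics/s22.png

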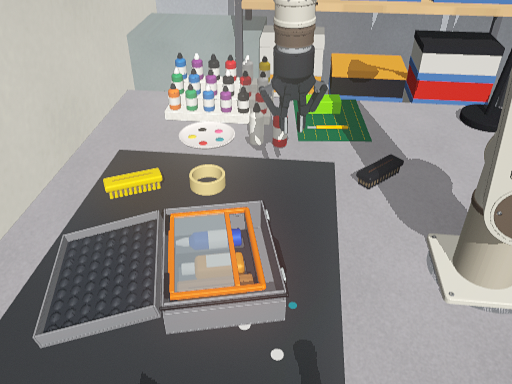

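View pics/t22.png

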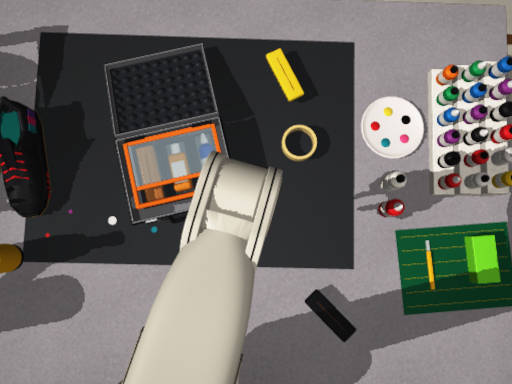

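The flap bar sits at the same height as at the start (76.5 mm top in the side view), so it is shut. The brush lies in its bay, nothing else has moved, and the robot is clear.

```bash
python3 -c "
from h import *
print(order.job_done())"
```

```text
the job is handed in; nothing more can be done
None
```

I opened the flap, laid the brush in its empty bay, lowered the flap shut by hand, and handed the job in at about 34 s. No verdict was reported.

- **Flap opened:** I gripped the orange bar and lifted it over to its open stop. The cameras put it at about 1.9 rad, and it stayed there on its own.
- **Brush placed:** I set the brush down until it touched the floor of its bay (it had tipped about 2°), then let go. It settled level, with its top 47.3 mm above the bench against 47 mm expected when seated. It lies about 2 mm from the bay's middle as I measured it.
- **Flap shut:** I lowered it with the bar first loosely held between the fingers, then gripped for the last part down. The bar's top is at 76.5 mm in the side view, the same as before I started.
- **Surroundings:** In the last pictures the flask, blue bottle, tape and bench bottles look unmoved, but I judged this by eye. The gripper was clear of everything, with wrist force under 1 N.

Two things did not go cleanly:

- **Tool tilt:** It leaned up to about 4° during the work, because friction on the bar turned it and moves about the tool axis could not correct it.
- **Contact at the case wall:** When I let go of the brush, something on the gripper, probably a finger linkage, pressed the case's side wall with about 2–3 N and shifted the gripper about 5 mm. The brush stayed level and seated.

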